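# Load the optics caddy and hang it on the keeper-barred cleat

### The arm

A 7-joint arm with a two-finger parallel gripper is mounted at the origin on the work surface. World frame = base frame: x ahead of the robot, y to its left, z up, the work surface at z = 0. Lengths are in mm, angles in rad, forces in N, time in s.
With the tool pointing down it reaches from about 400 to 875 mm from the base axis. Payload 4.4 kg.
Tool frame: the origin (TCP) lies on the centre line of the jaws, within the pads' length; the fingertips stand 14 mm ahead of it and the grasp point (between the pads) lies 5 mm behind it; z points along the fingers, x is the direction in which the jaws open and shut, and the axes are right-handed (so a half turn about z gives the same grasp; the last joint's range is limited). The gripper opens to 85 mm and grips with 20 to 120 N. Pads are 22 mm wide; open, the fingers measure 114 mm over their backs; the gripper's body (76 mm by 85 mm) begins 54 mm behind the grasp point. The pads swing forward as they close: fully open they stand 13 mm farther back than shut.
Start: joints at [1.244, 0.628, 0.038, 1.517, -0.027, 0.996, -0.02], TCP at [167.632, -628.026, 245.313] pointing down, gripper open.
Joint ranges: [-3.06, 3.06], [-0.37, 2.12], [-1.25, 1.32], [0.18, 2.47], [-1.1, 4.24], [0.23, 1.98], [-2.94, 2.94]. Speed limits (rad/s): [2.57, 2.57, 3.14, 3.14, 3.14, 3.14, 3.14].

### API

Orientations are given as [roll, pitch, yaw] about the fixed x, y, z axes, in that order (R = Rz(yaw) Ry(pitch) Rx(roll)).
In Python, from cell import ctrl gives the robot as it stands.
- The arm moves only by the tool send_rows, never from a script. Its argument "commands" is a list of rows, each a list of 5 numbers: the finger opening in mm, from 0 to 85.4, then the shift along the tool's x, y, z in mm, then the turn about the tool's z in degrees. In form: [[grip, x, y, z, roll], ...]. A call has 1 to 5 rows; each row is the pose to reach, as a shift and turn from the pose measured when the call began, along the tool's axes at that moment; what a row does not reach only later rows make up. A row lasts 1/10 s, in which the tool goes at most 50 mm and 8.59 degrees, less where a joint would pass 70% of its speed; a pose out of reach is approached as far as the arm can. A call with a gripper value outside its range is refused whole. The fingers move at their own pace and stop on an object; the grip force is fixed at half the most. Time passes only in rows, so rows that repeat a pose let the fingers close. It gives the time, the measured TCP pose, the force and the opening at its end, in the units of the state.
- ctrl.read_state(): the state, without advancing time (a new reading comes with each control period).
- ctrl.get_image(name): name is "scene" or "top" or "wrist"; returns the picture (420x560x3 uint8, red, green, blue); there is no depth.
- ctrl.camera_params(name): a dict with "fx", "fy", "cx", "cy" (pixels), "k1" (the pictures are not rectified: a ray, as slopes to the right and down, at radius r is drawn at 1 + k1 r^2 times it, then the intrinsics apply), "cam_to_world" (4x4, takes a point from camera to world coordinates). Camera axes: x right, y down, z forward; pixel columns grow to the right and rows downward; lengths in mm; the calibration is good to about 2 mm. A picture is of the moment at which its call begins: read the wrist's pose just before it. camera_params takes no time and is no camera call; for the wrist camera it gives the pose at the moment of the call.
- ctrl.finish_job(): hands the job in, once; it reports no verdict.
The state is a dict: "clock": time; "qpos": joint angles; "qd": joint speeds; "tau": joint torques, N m; "eef_pos": TCP position; "tool_rot": TCP orientation; "force": force on the tool from outside, world axes, zero at the start; "torque": the same for the moment, N m; "width": finger opening in mm.
Only numpy, scipy, OpenCV 4.12 (cv2) and the standard library are available. Lean on these libraries where they do the work, as an engineer would, in place of code of your own. Each camera call takes 0.05 s, during which the arm holds its last target.

### The job

Stand the loose black lens tube upright in the empty square pocket of the blue optics caddy, and hang the caddy level and fully home on the cleat of the grey rack: nose-down, tip its angled rear strip in under the orange keeper bar and over the steel cleat, then level it so that the strip drops in and locks. Load and hang in whichever order you like, leave the caddy hanging by itself clear of the table with the tube in it, and do not move the frame mount, the white meter box, the rail block or the screwdriver.

Things in the scene. Friction and masses are not known exactly. Their poses are not given: they have to be found in the camera images.
- caddy_center (a point): Blue open caddy, 120 mm deep (x), 190 wide (y), about 0.5 kg, standing on the table. Point: mid-line, 60 mm above its underside; z up, +x towards its steel back plate (outer face x = +60 mm, 49 mm high). Front wall 34 mm high, sides 44. At its -y end a fixed black block with three coloured driver handles, up to 94 mm high, is part of it.
- handle (a point): Middle of the caddy's yellow handle, axes as the caddy's: an upright plate 12 mm thick (x), 60 mm wide (y), 32 mm high, from 93 to 125 mm above the caddy's underside, on two thin posts. It lies x = -5, y = 0, z = +49 mm from the caddy's point. Made to be gripped from above across its 12 mm.
- strip_root (a point): Angled rear strip of the caddy, where it leaves the back plate, mid-width: x = +60, y = 0, z = -14 mm from the caddy's point. Steel, 4 mm thick, 150 mm wide (y); it runs 36 mm backward (+x) and down, 40 degrees from vertical, so its tip is 23 mm behind and 28 mm below this point. The back plate goes on 46 mm below this point.
- pocket (a point): Centre of the floor of the caddy's empty pocket at its +y end (x = -5, y = +66, z = -56 mm from the caddy's point; 4 mm above its underside). Black walls, inside 50 x 50 mm, 38 mm deep, open at the top. Axes as the caddy's.
- tube_center (a point): Loose black lens tube with a red ring near its top, diameter 40 mm, height 110 mm, about 0.15 kg, standing on the table; this point is its centre, 55 mm above its foot; z up.
- cleat (a point): Middle of the cleat's top edge level, on the front face of the rack's grey board (x = 0), 140 mm above the table; the rack is fixed, 260 mm wide. x points into the board, z up. Cleat: steel, 4 mm thick, 190 mm wide, from x = -4, z = -29 mm out and up at 40 degrees from vertical to its top edge at x = -28, z = 0, forming a V groove with the board. Wooden rest batten: x = -30 to 0, z = -38 to -26 mm.
- keeper (a point): Middle of the fixed orange keeper bar, axes as the cleat point's, from which it lies x = -54, z = +33 mm. 8 x 8 mm, along y. The way in is below it. It spans two fixed black cheeks with inner faces at y = +-112 mm, x = -58 to +10, z = -37 to +37 mm of the cleat point. A level caddy's strip cannot pass between bar and cleat; with its back raised about 0.5 rad (nose down) it can.
- home (a point): Where the caddy's point (60 mm above its underside) is when it hangs fully home: x = -90, y = 0, z = +22 mm from the cleat point, same axes; the caddy is then level, its x along this x, back plate against the cleat's edge and batten, strip root 8 mm above and 30 mm in front of the cleat point. It may be a centimetre off sideways (y).
- mount: Bystander: black square frame mount on a steel post, 143 mm tall, foot 60 x 60 mm; origin under its foot. Not to be moved.
- meter: Bystander: white meter box 75 x 95 x 40 mm; origin at the centre of its underside. Not to be moved.
- rail_block: Bystander: black rail block 30 x 150 x 28 mm (long side along its y), lying in front of the rack; origin at the centre of its underside. Not to be moved.
- driver: Bystander: screwdriver with yellow handle, 150 mm long along its x, lying on the table. Not to be moved.

How it is judged:
By the outcome, as a careful person would: the job done as asked, in the order asked, and still so for the second after the job is handed in, with the robot touching nothing.
It also fails if it takes over 59 s, if anything falls off the work surface, if the arm or the gripper's body presses on something with over 40 N, if the wrist force passes 120 N, or if a joint passes its speed limit or range.

## Working session

There is one attempt and no reset: what is moved stays moved. The work goes in short steps, Python scripts to look and compute and a tool call to move; the robot and the scene stay as the last step left them, time stands still between calls to the robot, and variables do not carry over. Pictures are saved under pics/ and viewed, and the job is handed in when it is done.

Besides the shell and the picture viewer there is one more tool, called after ">>>" as a command line: name --pt "numbers of a row" for each row, then --argument value for the rest. send_rows: Moves the arm, as the interface text tells. Its arguments: {"type":"object","properties":{"commands":{"type":"array"}},"required":["commands"]}

```bash
ls; mkdir -p pics; cat > h.py <<'E'
import numpy as np, cv2
from cell import ctrl
def snap(n,f):
    P=ctrl.camera_params(n); im=ctrl.get_image(n)
    cv2.imwrite(f'pics/{f}.png',im[:,:,::-1]); np.savez(f'pics/{f}.npz',im=im,**{k:np.array(v) for k,v in P.items()})
def load(f):
    d=np.load(f'pics/{f}.npz'); return d
def ray(d,u,v):
    x=(u-d['cx'])/d['fx'];y=(v-d['cy'])/d['fy']
    rd=np.hypot(x,y); r=rd
    for _ in range(30): r=rd/(1+d['k1']*r*r)
    s=r/rd if rd>0 else 1
    T=d['cam_to_world']; dr=T[:3,:3]@np.array([x*s,y*s,1.]); return T[:3,3],dr/np.linalg.norm(dr)
def onz(d,u,v,z):
    o,r=ray(d,u,v); return o+r*(z-o[2])/r[2]
def tri(d1,p1,d2,p2):
    o1,r1=ray(d1,*p1);o2,r2=ray(d2,*p2)
    A=np.stack([r1,-r2],1); t=np.linalg.lstsq(A,o2-o1,rcond=None)[0]
    a=o1+r1*t[0];b=o2+r2*t[1]; return (a+b)/2,np.linalg.norm(a-b)
def proj(d,p):
    T=d['cam_to_world']; q=T[:3,:3].T@(np.array(p)-T[:3,3]); x,y=q[0]/q[2],q[1]/q[2]; s=1+d['k1']*(x*x+y*y)
    return np.array([d['fx']*x*s+d['cx'],d['fy']*y*s+d['cy']])
E
python3 - <<'E'
from h import *
for n in ['scene','top','wrist']: snap(n,n+'0')
s=ctrl.read_state(); print({k:np.round(v,3).tolist() if k!='x' else v for k,v in s.items()})
for n in ['scene','top','wrist']: d=load(n+'0'); print(n,d['fx'],d['k1'],np.round(d['cam_to_world'],3).tolist())
E
```

```text
pics
{'clock': 0.15, 'qpos': [1.244, 0.629, 0.038, 1.518, -0.027, 0.996, -0.02], 'qd': [0.001, -0.003, 0.001, -0.002, -0.0, 0.001, -0.001], 'tau': [0.002, -56.38, 1.228, -19.365, 0.011, 0.007, -0.0], 'eef_pos': [167.494, -627.579, 244.606], 'tool_rot': [3.142, 0.001, -1.31], 'force': [-0.248, 0.502, -0.871], 'torque': [0.019, 0.009, 0.012], 'width': 85.432}
scene 503.7328496905744 -0.15664903595408405 [[0.755, 0.572, -0.32, 954.031], [0.656, -0.657, 0.372, -486.878], [0.002, -0.491, -0.871, 1234.607], [0.0, 0.0, 0.0, 1.0]]
top 442.74361309881874 0.0076638915922353805 [[-0.012, -0.995, 0.097, 431.117], [-1.0, 0.011, -0.016, 13.925], [0.015, -0.098, -0.995, 1062.28], [0.0, 0.0, 0.0, 1.0]]
wrist 337.1965052063958 -0.004835170081781733 [[0.259, -0.913, -0.316, 248.641], [-0.966, -0.246, -0.082, -604.028], [-0.002, 0.327, -0.945, 374.281], [0.0, 0.0, 0.0, 1.0]]
```

View pics/scene0.png

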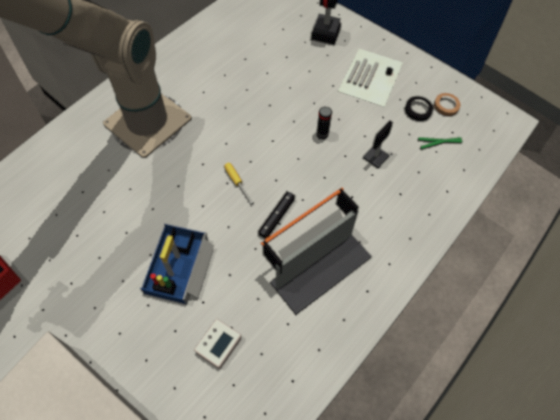

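View pics/top0.png

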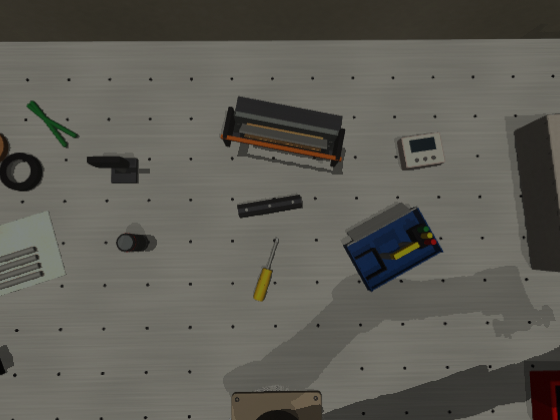

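View pics/wrist0.png

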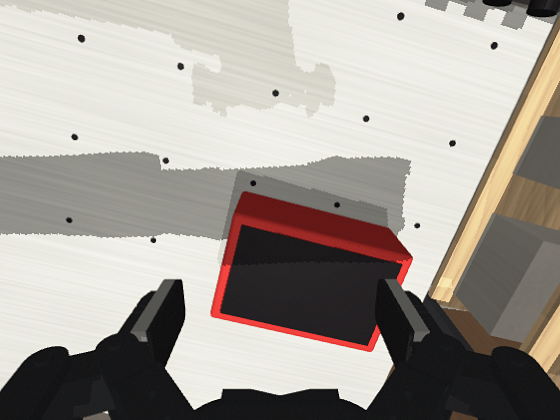

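```bash
python3 - <<'E'
from h import *
a=cv2.imread('pics/top0.png')
cv2.imwrite('pics/t1.png',cv2.resize(a[190:300,330:450],None,fx=6,fy=5.4,interpolation=cv2.INTER_CUBIC))
cv2.imwrite('pics/t2.png',cv2.resize(a[90:180,210:355],None,fx=5.5,fy=5.5,interpolation=cv2.INTER_CUBIC))
b=cv2.imread('pics/scene0.png')
cv2.imwrite('pics/t3.png',cv2.resize(b[180:320,130:390],None,fx=3,fy=3,interpolation=cv2.INTER_CUBIC))
hsv=cv2.cvtColor(a,cv2.COLOR_BGR2HSV)
# caddy blue, orange
m=cv2.inRange(hsv,(100,80,30),(130,255,255)); c=max(cv2.findContours(m,0,2)[0],key=cv2.contourArea); print('blue',cv2.minAreaRect(c))
d=load('top0')
for n,lo,hi in [('orange',(5,150,100),(18,255,255)),('yellow',(20,130,100),(35,255,255))]:
    m=cv2.inRange(hsv,lo,hi)
    for c in cv2.findContours(m,0,2)[0]:
        if cv2.contourArea(c)>15: print(n,cv2.contourArea(c),cv2.minAreaRect(c), cv2.boxPoints(cv2.minAreaRect(c)).round(1).tolist())
E
```

```text
blue ((394.2710266113281, 248.62754821777344), (50.604549407958984, 82.25267791748047), 60.875946044921875)
orange 244.5 ((280.5486755371094, 147.2452392578125), (109.41510772705078, 3.3219635486602783), 10.813878059387207) [[226.5, 138.60000610351562], [227.10000610351562, 135.3000030517578], [334.6000061035156, 155.89999389648438], [334.0, 159.10000610351562]]
yellow 231.0 ((261.95001220703125, 284.6500244140625), (8.538147926330566, 31.622774124145508), 18.43494987487793) [[252.89999389648438, 298.29998779296875], [262.8999938964844, 268.29998779296875], [271.0, 271.0], [261.0, 301.0]]
yellow 102.0 ((406.0, 250.50001525878906), (4.759300231933594, 26.516101837158203), 60.945396423339844) [[393.29998779296875, 254.89999389648438], [416.3999938964844, 242.0], [418.70001220703125, 246.10000610351562], [395.6000061035156, 259.0]]
```

View pics/t1.png

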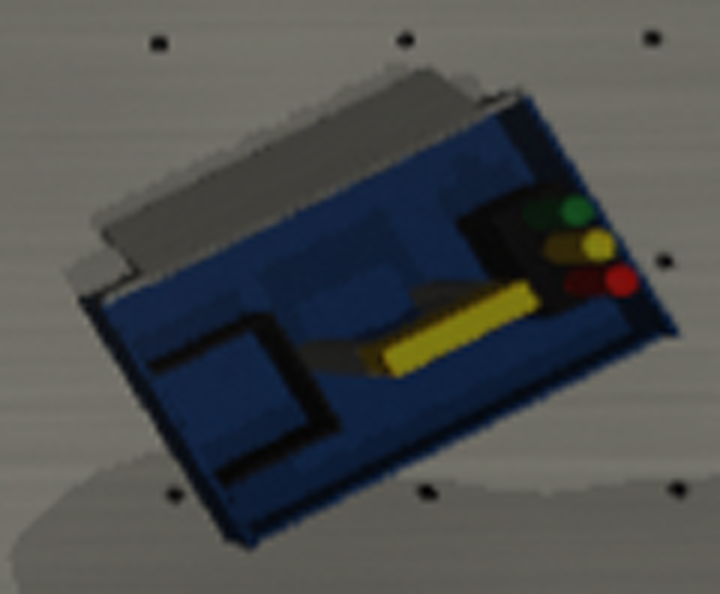

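View pics/t2.png

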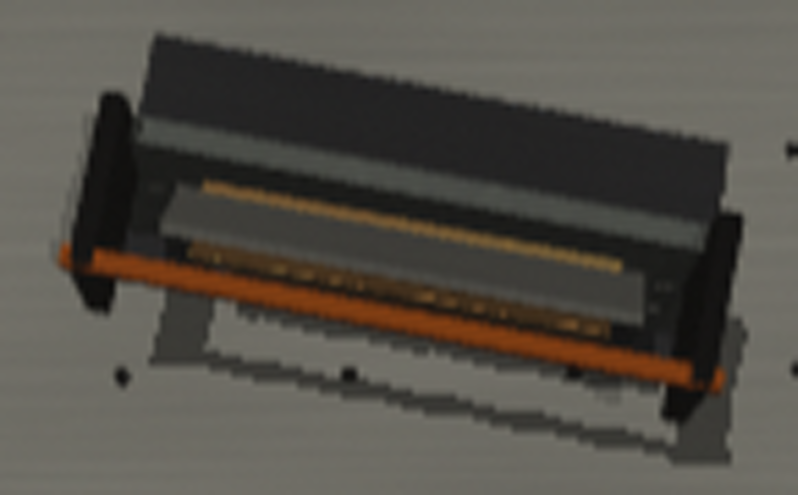

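View pics/t3.png

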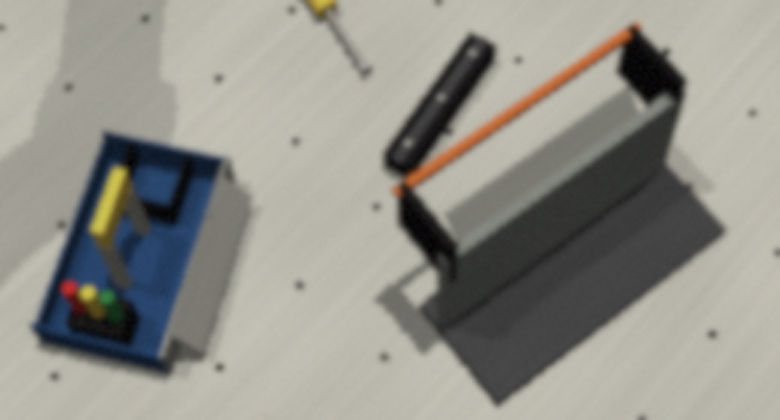

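```bash
python3 - <<'E'
from h import *
d=load('top0'); s=load('scene0')
# orange bar: ends in top & scene
def rect(d,lo,hi,pick):
    hsv=cv2.cvtColor(d['im'][:,:,::-1].copy(),cv2.COLOR_BGR2HSV); m=cv2.inRange(hsv,lo,hi)
    cs=[c for c in cv2.findContours(m,0,1)[0] if cv2.contourArea(c)>15]
    return [(cv2.minAreaRect(c),c) for c in cs]
def ends(r):
    b=cv2.boxPoints(r); e=sorted([(np.linalg.norm(b[i]-b[(i+1)%4]),i) for i in range(4)])
    return [(b[i]+b[(i+1)%4])/2 for _,i in e[:2]]
for n,dd in (('top',d),('scene',s)):
    for r,c in rect(dd,(3,130,80),(18,255,255),0):
        if max(r[1])>60:
            print(n,'orange',r,[(e.round(1).tolist(),onz(dd,*e,175).round(1).tolist()) for e in ends(r)])
    for r,c in rect(dd,(20,100,80),(35,255,255),0):
        print(n,'yel',r,[(e.round(1).tolist(),onz(dd,*e,125).round(1).tolist()) for e in ends(r)])
P=lambda u,v,z:onz(d,u,v,z).round(1)
f=lambda u,v,z:P(330+u/6-.4,190+v/5.4-.4,z)
print('front L corner',f(245,545,34),'front R',f(675,330,40),'back L',f(85,300,49),'back R',f(525,92,49))
print('handle top corners',f(385,355,125),f(400,378,125),f(530,282,125),f(541,303,125))
g=lambda u,v,z:P(210+u/5.5-.4,90+v/5.5-.4,z)
print('cleat top edge',g(165,235,140),g(640,322,140))
print('bar',g(65,255,177),g(722,380,177))
print('rail',P(239,213,28),P(301,200,28),'driver',P(276,240,10),P(261,298,20),'mount',P(125,171,0),P(100,160,140))
print('tube top',P(125,243,110)); print('meter',P(421,152,40))
E
```

```text
top orange ((280.8573303222656, 147.24180603027344), (110.40017700195312, 4.381259441375732), 10.885527610778809) [([226.6999969482422, 136.8000030517578], [657.0, 97.9, 175.0]), ([335.1000061035156, 157.6999969482422], [611.7, -122.6, 175.0])]
top yel ((262.11993408203125, 284.3642578125), (10.426427841186523, 32.893699645996094), 19.65382194519043) [([267.70001220703125, 268.8999938964844], [386.6, 17.3, 125.0]), ([256.6000061035156, 299.8999938964844], [323.0, 41.0, 125.0])]
top yel ((406.0660705566406, 250.51890563964844), (5.439199924468994, 27.390260696411133), 60.945396423339844) [([418.0, 243.89999389648438], [434.9, -301.5, 125.0]), ([394.1000061035156, 257.20001220703125], [407.6, -249.6, 125.0])]
scene orange ((302.9230651855469, 214.8845977783203), (4.160251617431641, 92.08023834228516), 56.3099365234375) [([341.20001220703125, 189.3000030517578], [660.0, 100.8, 175.0]), ([264.6000061035156, 240.39999389648438], [609.6, -126.3, 175.0])]
scene yel ((160.25001525878906, 279.2500305175781), (9.192388534545898, 4.242640495300293), 45.0) [([157.0, 276.0], [463.5, -346.6, 125.0
[... 333 characters left out ...]
19922, 8.04315185546875), 56.30992889404297) [([225.8000030517578, 163.5], [366.5, -8.8, 125.0]), ([238.6999969482422, 182.8000030517578], [433.7, -30.4, 125.0])]
front L corner [ 330.  -217.7   34. ] front R [ 418.9 -385.1   40. ] back L [ 434.3 -156.8   49. ] back R [ 520.8 -328.7   49. ]
handle top corners [ 411.4 -249.1  125. ] [ 402.5 -254.   125. ] [ 439.2 -301.5  125. ] [ 431. -305.  125.]
cleat top edge [675.4  73.8 140. ] [ 639.5 -109.2  140. ]
bar [658.3 108.4 177. ] [ 609.1 -134.1  177. ]
rail [512.3  83.3  28. ] [541.3 -62.4  28. ] driver [448.6  -2.8  10. ] [315.   33.8  20. ] mount [619.3 359.6   0. ] [618.4 366.6 140. ]
tube top [444.6 320.6 110. ]
meter [ 650.7 -346.6   40. ]
```

```bash
cat >> h.py <<'E'
from scipy.spatial.transform import Rotation as Ro
def goal(x,y,z,yaw):
    s=ctrl.read_state(); R=Ro.from_euler('xyz',s['tool_rot']).as_matrix(); t=R.T@(np.array([x,y,z])-s['eef_pos'])
    cy=np.arctan2(R[1,0],R[0,0]); dy=(yaw-cy+np.pi)%(2*np.pi)-np.pi
    print('pos',np.round(s['eef_pos'],1),'rot',np.round(s['tool_rot'],3),'w',round(float(s['width']),1),'F',np.round(s['force'],1),'T',np.round(s['torque'],2),'t',round(float(s['clock']),2))
    print('shift',t.round(1),'roll',round(float(-np.degrees(dy)),2))
RC=np.array([685.5,-23.4,140]); RY=-0.197
def rack(x,y,z):
    c,s=np.cos(RY),np.sin(RY); return RC+np.array([c*x-s*y,s*x+c*y,z])
E
python3 - <<'E'
from h import *
goal(421.3,-275.5,190,-1.09)
d=load('top0'); f=lambda u,v,z:onz(d,330+u/6-.4,190+v/5.4-.4,z)
C=np.array([426,-272]);c,s=np.cos(.48),np.sin(.48)
for n,u,v,z in [('g',578,210,90),('y',598,245,90),('r',622,280,90),('blk',460,222,40),('pocket ne',265,318,42),('pocket se',335,425,42)]:
    p=f(u,v,z)[:2]-C; print(n,(c*p[0]+s*p[1]).round(1),(-s*p[0]+c*p[1]).round(1))
E
```

```text
pos [ 167.5 -627.6  244.6] rot [ 3.142e+00  1.000e-03 -1.310e+00] w 85.4 F [-0.2  0.5 -0.9] T [0.02 0.01 0.01] t 0.15
shift [-274.7 -336.    55. ] roll -12.61
g 10.0 -73.1
y -5.9 -72.4
r -22.3 -73.1
blk 20.6 -46.9
pocket ne 20.8 40.1
pocket se -31.2 38.7
```

>>> send_rows --pt "72 -30 -37 6 -2" --pt "72 -60 -74 12 -4" --pt "72 -92 -112 20 -6" --pt "72 -122 -150 28 -8" --pt "72 -150 -184 32 -10"

```text
clock: 0.65
eef_pos: [307.7, -432.6, 212.2]
tool_rot: [-3.141, 0.003, -1.133]
force: [0.5, -0.4, -0.0]
width: 71.8
```

```bash
python3 -c "
from h import *
goal(421.3,-275.5,190,-1.09)"
```

```text
pos [ 307.7 -432.6  212.2] rot [-3.141e+00  3.000e-03 -1.133e+00] w 71.8 F [ 0.5 -0.4 -0. ] T [-0.02 -0.06 -0.02] t 0.65
shift [ -94.1 -169.5   22.5] roll -2.48
```

>>> send_rows --pt "72 -24 -42 6 -1" --pt "72 -48 -86 12 -2" --pt "72 -72 -130 18 -2.5" --pt "72 -94 -169 22 -2.5" --pt "72 -94 -169 22 -2.5"

```text
clock: 1.15
eef_pos: [425.4, -268.3, 189.9]
tool_rot: [-3.137, 0.006, -1.077]
force: [-0.1, -0.6, -0.3]
width: 71.8
```

```bash
python3 -c "
from h import *
goal(421.3,-275.5,190,-1.09)
snap('wrist','w1');snap('top','top1')"
```

```text
pos [ 425.4 -268.3  189.9] rot [-3.137  0.006 -1.077] w 71.8 F [-0.1 -0.6 -0.3] T [-0.03  0.06  0.02] t 1.15
shift [ 4.4  7.  -0.1] roll 0.74
```

View pics/w1.png

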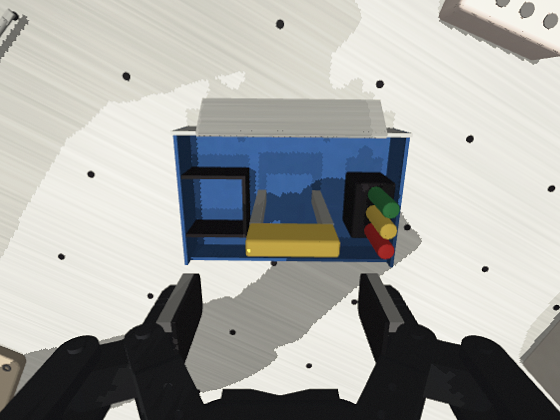

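```bash
python3 - <<'E'
from h import *
d=load('w1'); T=d['cam_to_world']; print(T[:3,3].round(1))
im=d['im'][:,:,::-1].copy()
cv2.imwrite('pics/w1z.png',cv2.resize(im[170:280,160:420],None,fx=3,fy=3,interpolation=cv2.INTER_CUBIC))
s=ctrl.read_state()
print(proj(d,[421.3,-275.5,125]))
E
```

```text
[ 499.1 -227.3  320.1]
[290.24199695 248.98331161]
```

View pics/w1z.png

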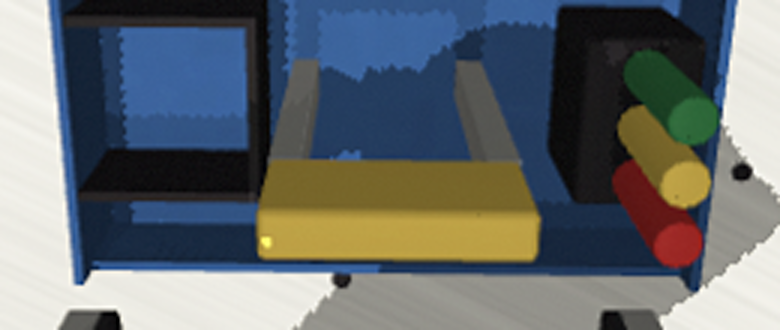

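```bash
python3 - <<'E'
from h import *
d=load('w1'); f=lambda u,v,z:onz(d,160+u/3-.3,170+v/3-.3,z)[:2]
q=[f(258,208,125),f(539,208,125),f(537,260,125),f(259,260,125)]
print(np.round(q,1).tolist(), np.mean(q,0).round(1))
a=(q[0]+q[3])/2;b=(q[1]+q[2])/2; v=a-b; print(np.linalg.norm(v),'yaw',np.arctan2(-v[0],v[1]))
# back plate top edge z 49, in full px
p=onz(d,174,132,49)[:2];r=onz(d,410,132.5,49)[:2]; v=p-r; print('back',p.round(1),r.round(1),np.linalg.norm(v),np.arctan2(-v[0],v[1]),((p+r)/2).round(1))
goal(*np.mean(q,0),190,-1.09)
E
```

```text
[[413.9, -247.6], [442.0, -299.3], [431.6, -305.2], [403.2, -253.1]] [ 422.7 -276.3]
59.07130070411672 yaw 0.4977453875738095
back [ 435.8 -164.9] [ 523.7 -328.3] 185.60929874939796 0.4934521451266809 [ 479.8 -246.6]
pos [ 421.5 -274.6  190.3] rot [-3.141e+00  3.000e-03 -1.086e+00] w 72.1 F [-0.5 -0.  -0.6] T [-0.06  0.   -0.02] t 1.25
shift [ 2.1 -0.3  0.3] roll 0.23
```

>>> send_rows --pt "72 2 0 25 -0.3" --pt "72 2 0 50 -0.3" --pt "72 2 0 75 -0.3" --pt "72 2 0 89 -0.3" --pt "72 2 0 89 -0.3"

```text
clock: 1.75
eef_pos: [419.8, -277.2, 99.6]
tool_rot: [3.139, 0.006, -1.084]
force: [0.2, 0.3, -0.6]
width: 72.1
```

>>> send_rows --pt "50 0 0 0 0" --pt "50 0 0 0 0" --pt "50 0 0 0 0" --pt "50 0 0 0 0" --pt "50 0 0 0 0"

```text
clock: 2.25
eef_pos: [419.6, -278.5, 100.3]
tool_rot: [3.139, 0.004, -1.085]
force: [-1.6, -3.0, 4.2]
width: 59.2
```

```bash
python3 -c "
from h import *
goal(422,-275.5,320,-1.09)
snap('wrist','w2')"
```

```text
pos [ 419.6 -278.5  100.3] rot [ 3.139  0.004 -1.085] w 59.2 F [-1.6 -3.   4.2] T [-0.84  0.39 -0.16] t 2.25
shift [  -2.5   -2.8 -219.7] roll 0.26
```

View pics/w2.png

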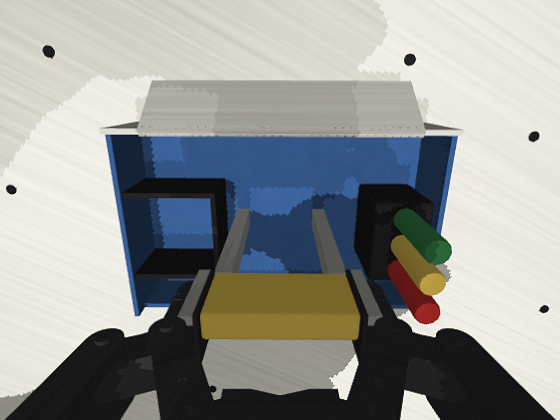

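>>> send_rows --pt "50 0 0 -8 0" --pt "50 0 0 -20 0" --pt "50 0 0 -40 0" --pt "50 0 0 -60 0" --pt "50 0 0 -80 0"

```text
clock: 2.8
eef_pos: [420.0, -277.7, 181.5]
tool_rot: [3.139, 0.006, -1.084]
force: [1.0, 0.0, -4.6]
width: 59.4
```

```bash
python3 -c "
from h import *
goal(422,-275.5,320,-1.09)
snap('wrist','w3')"
```

```text
pos [ 420.  -277.7  181.5] rot [ 3.139  0.006 -1.084] w 59.4 F [ 1.   0.  -4.6] T [-0.04  0.11 -0.1 ] t 2.8
shift [  -1.7   -2.4 -138.5] roll 0.34
```

View pics/w3.png

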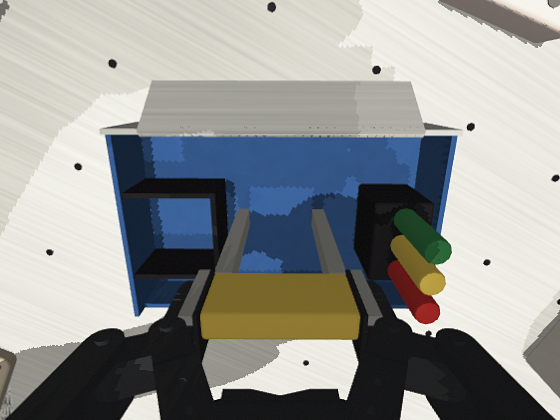

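```bash
python3 - <<'E'
from h import *
d=load('w2')
P=np.array([419.6,-278.5,100.3]); c,s=np.cos(.489),np.sin(.489)
def loc(u,v,z):
    p=onz(d,u,v,z)[:2]-P[:2]; return np.round([c*p[0]+s*p[1],-s*p[0]+c*p[1]],1)
print('back',loc(100,131,49),loc(462,131,49)); print('strip tip',loc(150,81,18),loc(412,81,18))
print('handle top', loc(203,306,125),loc(358,306,125),loc(202,339,125),loc(359,339,125)) 
print('front wall',loc(137,314,44))
goal(*rack(-100,0,175),RY-np.pi/2)
E
```

```text
back [67.4 96.6] [ 67.  -93.4]
strip tip [93.  78.4] [ 92.6 -75.4]
handle top [12.3 29.8] [ 12.4 -26.8] [-2.4 31.4] [ -2.3 -28.3]
front wall [-50.3  95.9]
pos [ 421.6 -278.7  184.4] rot [-3.142e+00  1.000e-03 -1.084e+00] w 58.9 F [ 0.4 -0.7 -1.5] T [-0.1   0.05  0.06] t 2.85
shift [-165.5 -275.1 -130.4] roll 39.17
```

>>> send_rows --pt "50 -5 -10 -22 1" --pt "50 -15 -26 -50 4" --pt "50 -28 -46 -80 8" --pt "50 -42 -70 -104 12" --pt "50 -57 -95 -112 16"

```text
clock: 3.35
eef_pos: [480.2, -183.1, 298.9]
tool_rot: [-3.138, -0.001, -1.366]
force: [0.8, 0.6, -4.5]
width: 59.2
```

```bash
python3 -c "
from h import *
goal(*rack(-110,0,158),RY-np.pi/2)"
```

```text
pos [ 480.2 -183.1  298.9] rot [-3.138e+00 -1.000e-03 -1.366e+00] w 59.2 F [ 0.8  0.6 -4.5] T [ 0.05  0.01 -0.02] t 3.35
shift [-157.6 -132.2    1.3] roll 23.01
```

>>> send_rows --pt "50 -30 -25 0 4" --pt "50 -62 -52 0 9" --pt "50 -94 -79 0 14" --pt "50 -126 -106 0 19" --pt "50 -150 -126 0 22.5"

```text
clock: 3.85
eef_pos: [573.4, -6.3, 298.7]
tool_rot: [-3.139, 0.003, -1.758]
force: [0.8, -0.4, -5.6]
width: 58.8
```

```bash
python3 -c "
from h import *
goal(*rack(-110,0,158),RY-np.pi/2)"
```

```text
pos [573.4  -6.3 298.7] rot [-3.139e+00  3.000e-03 -1.758e+00] w 58.8 F [ 0.8 -0.4 -5.6] T [ 0.08  0.09 -0.02] t 3.85
shift [-5.1 -3.3  0.8] roll 0.56
```

>>> send_rows --pt "50 -4 -2 0 0.5" --pt "50 -4 -2 0 0.5"

```text
clock: 4.05
eef_pos: [575.6, 0.0, 297.9]
tool_rot: [3.142, 0.003, -1.762]
force: [1.2, -0.0, -4.2]
width: 59.0
```

```bash
python3 -c "
from h import *
goal(*rack(-110,0,158),RY-np.pi/2)
snap('wrist','w4');snap('scene','s4')"
```

```text
pos [575.6   0.  297.9] rot [ 3.142e+00  3.000e-03 -1.762e+00] w 59.0 F [ 1.2 -0.  -4.2] T [-0.01  0.13  0.02] t 4.05
shift [ 1.5 -2.3 -0.1] roll 0.34
```

View pics/w4.png

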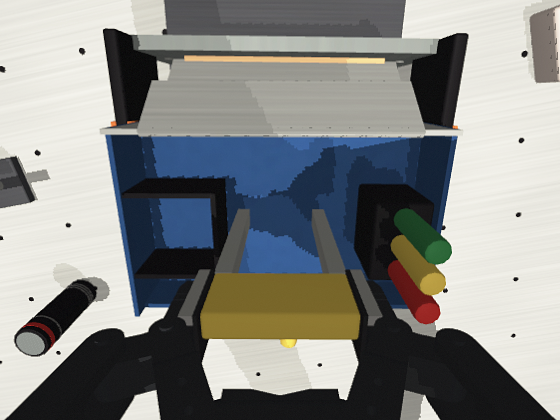

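View pics/s4.png

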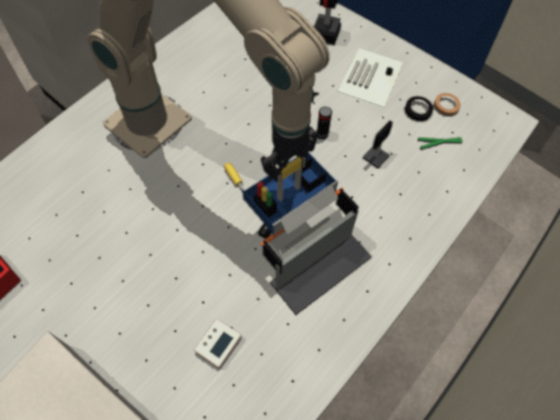

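>>> send_rows --pt "50 1 -1 10 0.3" --pt "50 1 -1 18 0.3" --pt "50 1 3 24 0.3" --pt "50 1 8 28 0.3" --pt "50 1 13 31 0.3"

```text
clock: 4.65
eef_pos: [563.3, -4.8, 269.6]
tool_rot: [-3.136, 0.0, -1.775]
force: [-1.7, -3.0, 6.6]
width: 59.3
```

```bash
python3 -c "
from h import *
goal(*rack(-138.7,0,116.9),RY-np.pi/2)
snap('wrist','w5')"
```

```text
pos [563.3  -4.8 269.6] rot [-3.136  0.    -1.775] w 59.3 F [-1.7 -3.   6.6] T [-0.66  0.05 -0.01] t 4.65
shift [-5.6 15.3 12.6] roll -0.4
```

View pics/w5.png

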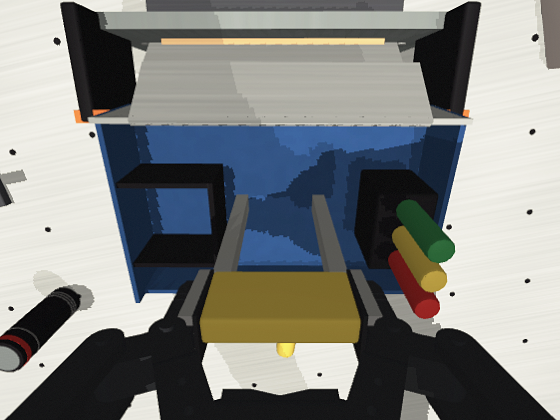

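>>> send_rows --pt "50 0 4 3 0" --pt "50 0 8 7 0" --pt "50 0 12 11 0" --pt "50 0 17 15 0" --pt "50 0 21 19 0"

```text
clock: 5.2
eef_pos: [542.9, -0.8, 251.6]
tool_rot: [-3.132, 0.001, -1.775]
force: [-3.6, 0.6, 9.1]
width: 59.3
```

```bash
python3 -c "
from h import *
goal(*rack(-157,0,94),RY-np.pi/2)
snap('wrist','w6')"
```

```text
pos [542.9  -0.8 251.6] rot [-3.132e+00  1.000e-03 -1.775e+00] w 59.3 F [-3.6  0.6  9.1] T [-0.1  -0.2  -0.04] t 5.2
shift [-5.6 12.9 17.5] roll -0.42
```

View pics/w6.png

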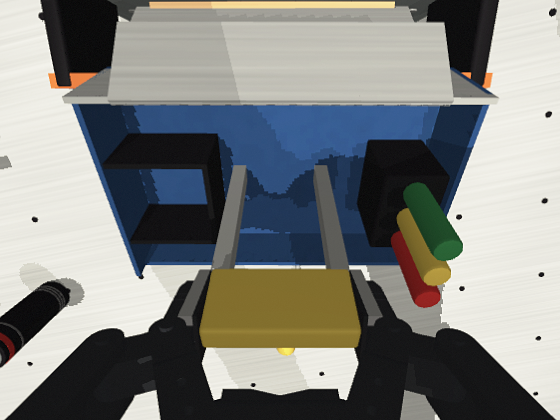

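>>> send_rows --pt "50 0 4 5 0" --pt "50 0 7 9 0" --pt "50 0 11 14 0" --pt "50 0 14 19 0" --pt "50 0 17 24 0"

```text
clock: 5.75
eef_pos: [525.7, 2.7, 227.8]
tool_rot: [-3.132, 0.002, -1.775]
force: [-3.5, 2.3, 6.8]
width: 59.1
```

```bash
python3 -c "
from h import *
goal(*rack(-157,0,94),RY-np.pi/2)
snap('wrist','w7')"
```

```text
pos [525.7   2.7 227.8] rot [-3.132e+00  2.000e-03 -1.775e+00] w 59.1 F [-3.5  2.3  6.8] T [0.26 0.02 0.06] t 5.75
shift [-5.7 -4.8 -6.1] roll -0.44
```

View pics/w7.png

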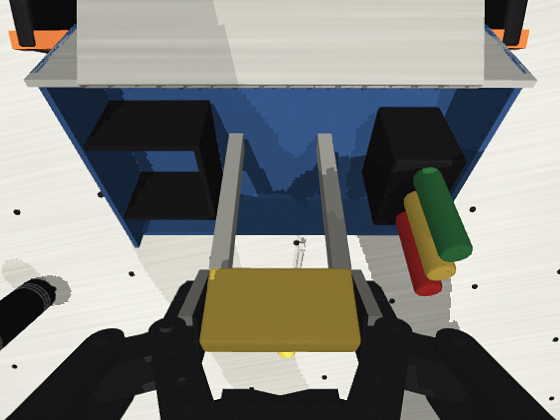

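```bash
cat >> h.py <<'E'
def pnp(f,obj,px,tcp,yaw):
    d=load(f); K=np.array([[d['fx'],0,d['cx']],[0,d['fy'],d['cy']],[0,0,1.]])
    ok,rv,tv=cv2.solvePnP(np.array(obj,float),np.array(px,float),K,np.array([float(d['k1']),0,0,0]),flags=cv2.SOLVEPNP_SQPNP)
    rv,tv=cv2.solvePnPRefineLM(np.array(obj,float),np.array(px,float),K,np.array([float(d['k1']),0,0,0]),rv,tv)
    R=cv2.Rodrigues(rv)[0]; pp=cv2.projectPoints(np.array(obj,float),rv,tv,K,np.array([float(d['k1']),0,0,0]))[0][:,0]
    print('res px',np.abs(pp-np.array(px)).max(1).round(1))
    T=d['cam_to_world']; Rw=T[:3,:3]@R; tw=T[:3,:3]@tv[:,0]+T[:3,3]
    c,s=np.cos(RY),np.sin(RY); A=np.array([[c,s,0],[-s,c,0],[0,0,1]])
    Rr=A@Rw; tr=A@(tw-RC); print('rack frame euler zyx',Ro.from_matrix(Rr).as_euler('ZYX').round(3),'origin(underside ctr)',tr.round(1))
    for n,p in [('root',(60,0,46)),('tip',(83,0,18)),('bot',(60,0,0)),('nose',(-60,0,0)),('TCP loc',None)]:
        if p is None: print(n,(Rw.T@(np.array(tcp)-tw)).round(1))
        else: print(n,(Rr@np.array(p)+tr).round(1),end=' ')
    return Rr,tr
E
python3 - <<'E'
from h import *
pnp('w2',[(60,95,49),(60,-95,49),(83,75,18),(83,-75,18),(-60,95,44),(1,30,125),(1,-30,125)],[(100,130),(462,130),(150,81),(412,81),(137,314),(203,306),(358,306)],[419.6,-278.5,100.3],0)
pnp('w7',[(60,95,49),(60,-95,49),(-60,95,44),(1,30,93),(1,-30,93)],[(26,80),(536,82),(138,246),(208,269),(353,269)],[525.7,2.7,227.8],0)
E
```

```text
res px [3.1 3.4 4.1 4.6 1.7 2.5 3. ]
rack frame euler zyx [ 0.685 -0.005  0.003] origin(underside ctr) [-204.6 -294.8 -142.2]
root [-158.2 -257.1  -95.9] tip [-140.4 -242.5 -123.8] bot [-158.1 -256.9 -141.9] nose [-251.1 -332.8 -142.5] TCP loc [ -8.9  -1.5 102.6]
res px [1.6 2.  1.9 2.4 2. ]
rack frame euler zyx [-0.005 -0.56  -0.007] origin(underside ctr) [-98.3  -4.9  11.5]
root [-71.9  -4.7  82.3] tip [-37.5  -5.1  70.8] bot [-47.5  -5.2  43.4] nose [-149.1   -4.6  -20.4] TCP loc [-13.3  -1.8  98.4]
```

>>> send_rows --pt "50 0 5 -8 0" --pt "50 -2 15 -14 0" --pt "50 -4 30 -18 0" --pt "50 -6 48 -18 0" --pt "50 -6 60 -18 0"

```text
clock: 6.3
eef_pos: [465.2, 21.4, 244.6]
tool_rot: [-3.135, 0.002, -1.775]
force: [-0.8, 0.2, -4.9]
width: 58.9
```

```bash
python3 -c "
from h import *
goal(*rack(-157,0,94),RY-np.pi/2)
snap('wrist','w8');snap('scene','s8')
im=cv2.imread('pics/w8.png');cv2.imwrite('pics/w8z.png',cv2.resize(im,(800,600),interpolation=cv2.INTER_CUBIC))
im=cv2.imread('pics/s8.png');cv2.imwrite('pics/s8z.png',cv2.resize(im[100:300,180:420],None,fx=3,fy=3,interpolation=cv2.INTER_CUBIC))"
```

```text
pos [465.2  21.4 244.6] rot [-3.135e+00  2.000e-03 -1.775e+00] w 58.9 F [-0.8  0.2 -4.9] T [0.14 0.29 0.04] t 6.3
shift [  0.4 -67.8  11.1] roll -0.4
```

View pics/w8z.png

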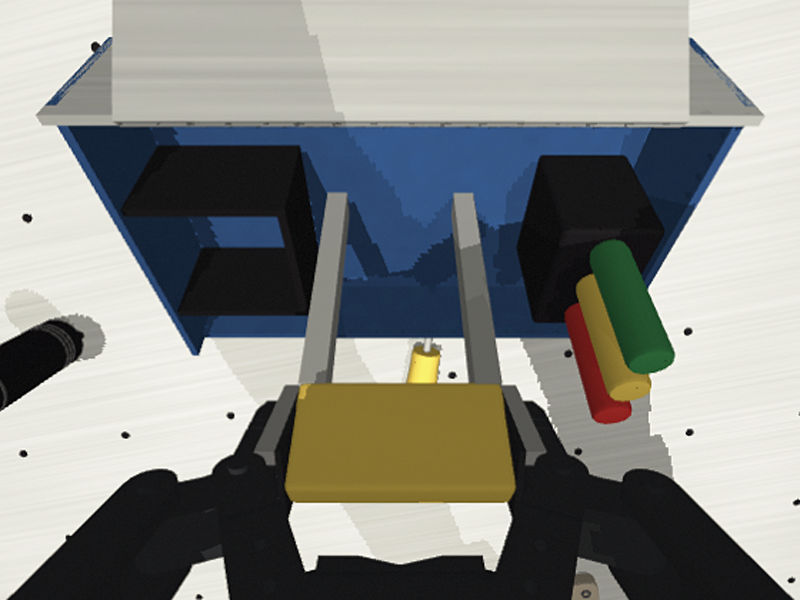

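View pics/s8z.png

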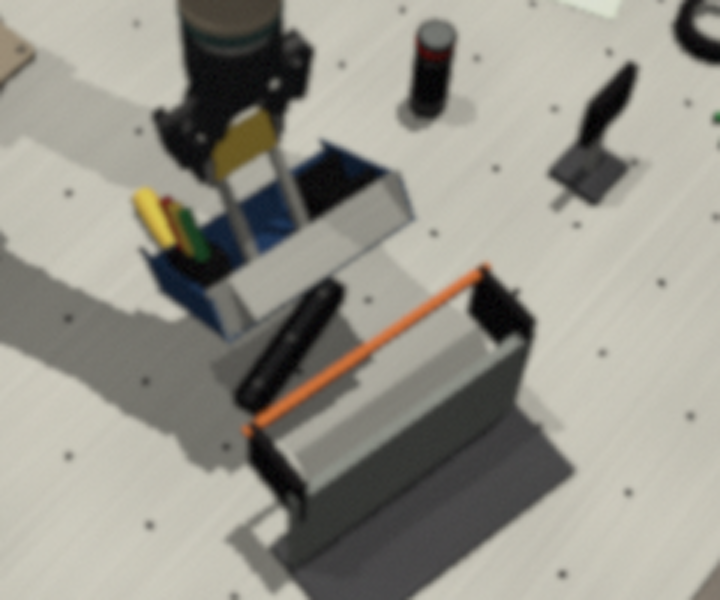

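```bash
python3 - <<'E'
from h import *
k=1/1.42857
o=[(60,95,49),(60,-95,49),(60,95,0),(60,-95,0),(1,30,93),(1,-30,93),(1,30,125),(1,-30,125),(-60,95,44),(60,75,46),(60,-75,46)]
p=[(37,113),(763,115),(112,38),(690,38),(298,384),(502,384),(286,489),(515,489),(196,354),(112,122),(689,123)]
p=[(u*k,v*k) for u,v in p]
pnp('w8',o,p,[465.2,21.4,244.6],0)
print(np.round(p,1).tolist())
E
```

```text
res px [5.3 4.3 2.6 2.1 1.6 1.4 1.6 1.8 1.1 5.4 5.8]
rack frame euler zyx [-0.008 -0.57   0.002] origin(underside ctr) [-161.4    2.2   27.3]
root [-135.7    1.9   98.4] tip [-101.3    1.7   87.3] bot [-110.9    1.8   59.7] nose [-211.9    2.6   -5.1] TCP loc [-11.6  -1.6  99.3]
[[25.9, 79.1], [534.1, 80.5], [78.4, 26.6], [483.0, 26.6], [208.6, 268.8], [351.4, 268.8], [200.2, 342.3], [360.5, 342.3], [137.2, 247.8], [78.4, 85.4], [482.3, 86.1]]
```

>>> send_rows --pt "50 0 0 12 0" --pt "50 0 0 30 0" --pt "50 0 0 48 0" --pt "50 0 0 66 0" --pt "50 0 0 76 0"

```text
clock: 6.9
eef_pos: [465.6, 20.9, 167.4]
tool_rot: [-3.136, 0.001, -1.775]
force: [0.1, -0.5, -4.4]
width: 58.9
```

```bash
python3 -c "
from h import *
goal(*rack(-204,0,25.5),RY-np.pi/2)
snap('wrist','w9');snap('scene','s9')
im=cv2.imread('pics/w9.png');cv2.imwrite('pics/w9z.png',cv2.resize(im,(800,600),interpolation=cv2.INTER_CUBIC))
im=cv2.imread('pics/s9.png');cv2.imwrite('pics/s9z.png',cv2.resize(im[100:300,180:420],None,fx=3,fy=3,interpolation=cv2.INTER_CUBIC))"
```

```text
pos [465.6  20.9 167.4] rot [-3.136e+00  1.000e-03 -1.775e+00] w 58.9 F [ 0.1 -0.5 -4.4] T [ 0.15  0.32 -0.01] t 6.9
shift [  0.2 -20.3   2. ] roll -0.4
```

View pics/w9z.png

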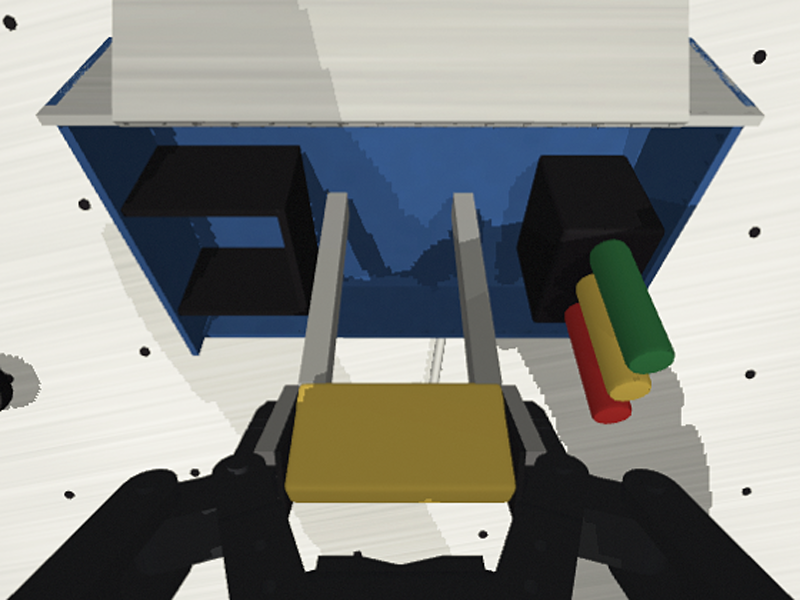

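View pics/s9z.png

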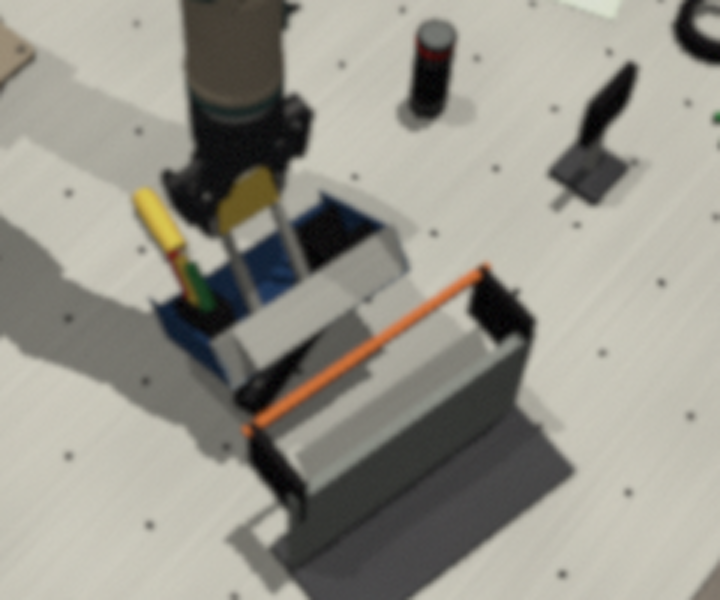

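```bash
python3 - <<'E'
from h import *
k=1/1.42857
o=[(60,95,49),(60,-95,49),(60,95,0),(60,-95,0),(1,30,93),(1,-30,93),(1,30,125),(1,-30,125),(-60,95,44)]
p=[(37,113),(763,115),(112,38),(690,38),(298,384),(502,384),(286,489),(515,489),(196,354)]
R,t=pnp('w9',o,[(u*k,v*k) for u,v in p],[465.6,20.9,167.4],0)
d=load('s9'); im=cv2.imread('pics/s9z.png')
def pr(q): return (proj(d,q)-[180,100])*3+1.5
for q,c in [((83,75,18),(0,255,0)),((83,-75,18),(0,255,0)),((60,95,49),(255,0,255)),((60,-95,49),(255,0,255)),((60,95,0),(0,255,255)),((60,-95,0),(0,255,255))]:
    u=pr(rack(*(R@np.array(q)+t))); cv2.circle(im,tuple(int(a) for a in u),4,c,1); print(q,u.round())
for q in [(-28,95,0),(-28,-95,0),(-54,112,33),(-54,-112,33)]:
    u=pr(rack(*q)); cv2.circle(im,tuple(int(a) for a in u),4,(0,0,255),1)
cv2.imwrite('pics/s9o.png',im)
E
```

```text
res px [2.5 1.5 1.2 1.1 3.1 2.8 2.6 2.  1.6]
rack frame euler zyx [-0.006 -0.551 -0.   ] origin(underside ctr) [-161.3    1.6  -50.1]
root [-134.3    1.4   20.5] tip [-100.     1.2    8.6] bot [-110.2    1.3  -18.7] nose [-212.4    1.9  -81.5] TCP loc [-13.1  -1.6  99. ]
(83, 75, 18) [406. 270.]
(83, -75, 18) [263. 367.]
(60, 95, 49) [398. 220.]
(60, -95, 49) [216. 341.]
(60, 95, 0) [414. 267.]
(60, -95, 0) [236. 386.]
```

View pics/s9o.png

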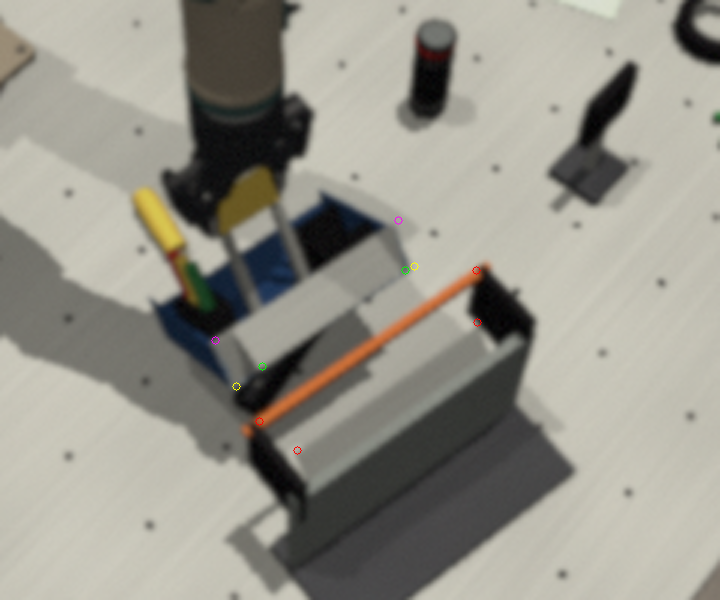

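>>> send_rows --pt "50 0 -12 2 -0.4" --pt "50 0 -25 2 -0.4" --pt "50 0 -38 2 -0.4" --pt "50 0 -50 2 -0.4" --pt "50 0 -58 2 -0.4"

```text
clock: 7.5
eef_pos: [524.7, 8.7, 166.6]
tool_rot: [-3.134, 0.001, -1.768]
force: [0.5, -0.7, -4.8]
width: 59.2
```

```bash
python3 -c "
from h import *
goal(*rack(-132,0,25.5),RY-np.pi/2)
snap('wrist','w10');snap('scene','s10')
im=cv2.imread('pics/w10.png');cv2.imwrite('pics/w10z.png',cv2.resize(im,(800,600),interpolation=cv2.INTER_CUBIC))
im=cv2.imread('pics/s10.png');cv2.imwrite('pics/s10z.png',cv2.resize(im[100:300,180:420],None,fx=3,fy=3,interpolation=cv2.INTER_CUBIC))"
```

```text
pos [524.7   8.7 166.6] rot [-3.134e+00  1.000e-03 -1.768e+00] w 59.2 F [ 0.5 -0.7 -4.8] T [0.14 0.3  0.04] t 7.5
shift [ -0.1 -32.    1.3] roll -0.01
```

View pics/w10z.png

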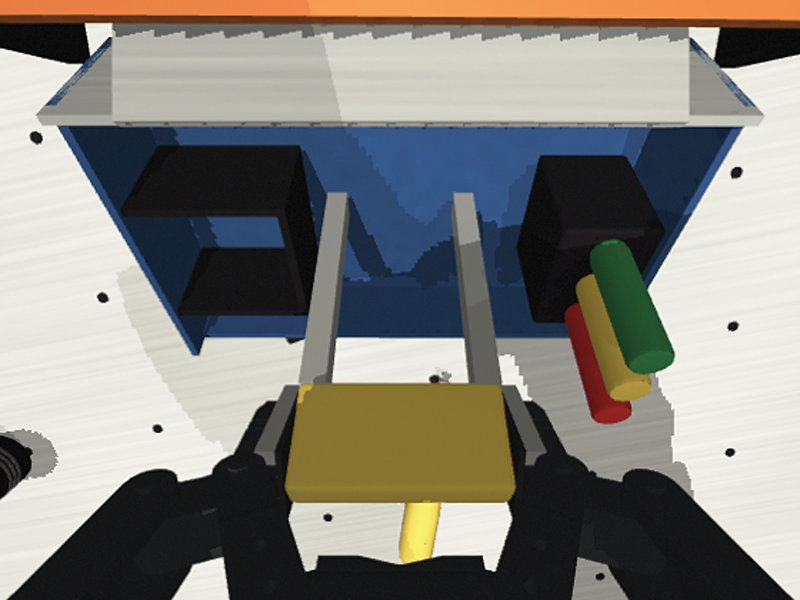

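View pics/s10z.png

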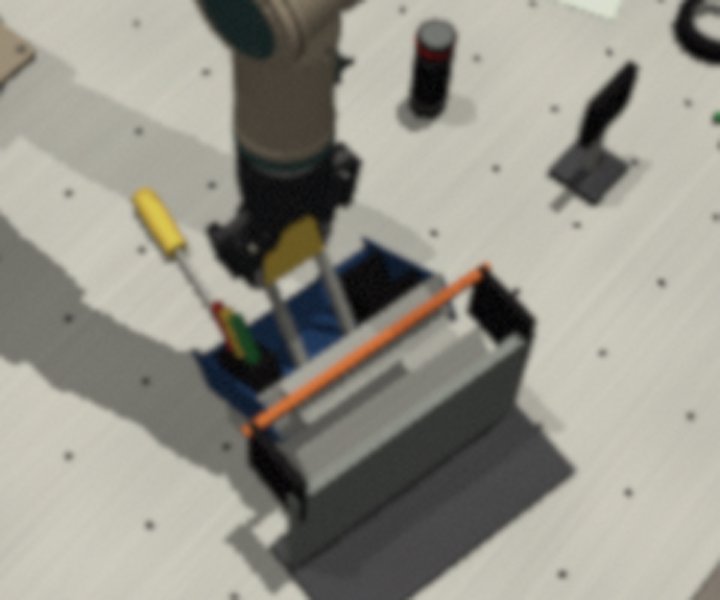

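>>> send_rows --pt "50 0 -7 1 0" --pt "50 0 -14 1 0" --pt "50 0 -21 1 0" --pt "50 0 -28 1 0" --pt "50 0 -31 1 0"

```text
clock: 8.1
eef_pos: [554.3, 2.7, 165.5]
tool_rot: [-3.137, 0.001, -1.769]
force: [-6.8, 2.4, 2.1]
width: 59.2
```

```bash
python3 -c "
from h import *
goal(*rack(-132,0,25.5),RY-np.pi/2)
snap('wrist','w11');snap('scene','s11')
im=cv2.imread('pics/w11.png');cv2.imwrite('pics/w11z.png',cv2.resize(im,(800,600),interpolation=cv2.INTER_CUBIC))
im=cv2.imread('pics/s11.png');cv2.imwrite('pics/s11z.png',cv2.resize(im[100:300,180:420],None,fx=3,fy=3,interpolation=cv2.INTER_CUBIC))"
```

```text
pos [554.3   2.7 165.5] rot [-3.137e+00  1.000e-03 -1.769e+00] w 59.2 F [-6.8  2.4  2.1] T [ 0.19  1.34 -0.24] t 8.1
shift [-0.1 -1.8 -0. ] roll -0.07
```

View pics/w11z.png

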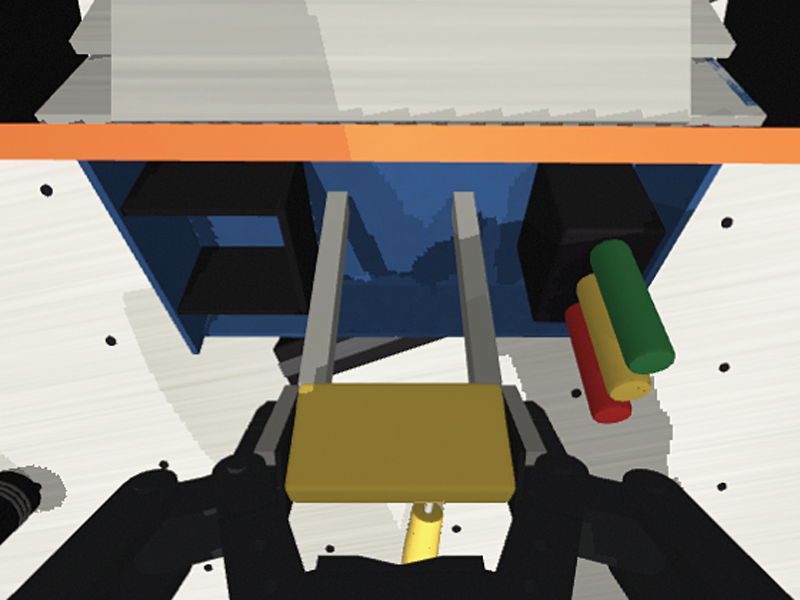

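View pics/s11z.png

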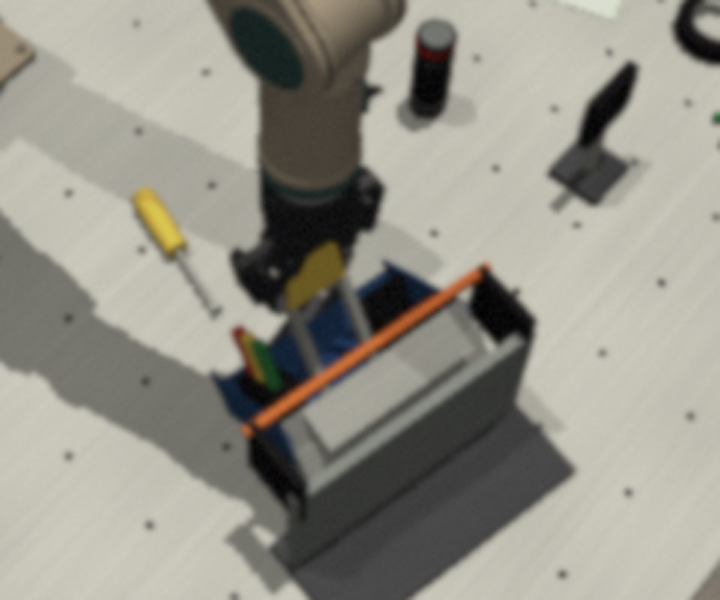

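>>> send_rows --pt "50 0 -2 -3 0" --pt "50 0 -5 -6 0" --pt "50 0 -7 -10 0" --pt "50 0 -9 -14 0" --pt "50 0 -11 -19 0"

```text
clock: 8.7
eef_pos: [564.7, 0.5, 184.7]
tool_rot: [-3.137, 0.001, -1.768]
force: [-2.3, 0.4, -6.2]
width: 59.1
```

```bash
python3 -c "
from h import *
goal(*rack(-118,0,53),RY-np.pi/2)
snap('wrist','w12');snap('scene','s12')
im=cv2.imread('pics/w12.png');cv2.imwrite('pics/w12z.png',cv2.resize(im,(800,600),interpolation=cv2.INTER_CUBIC))
im=cv2.imread('pics/s12.png');cv2.imwrite('pics/s12z.png',cv2.resize(im[100:300,180:420],None,fx=3,fy=3,interpolation=cv2.INTER_CUBIC))"
```

```text
pos [5.647e+02 5.000e-01 1.847e+02] rot [-3.137e+00  1.000e-03 -1.768e+00] w 59.1 F [-2.3  0.4 -6.2] T [0.4  0.76 0.01] t 8.7
shift [-0.2 -5.2 -8.3] roll -0.03
```

View pics/w12z.png

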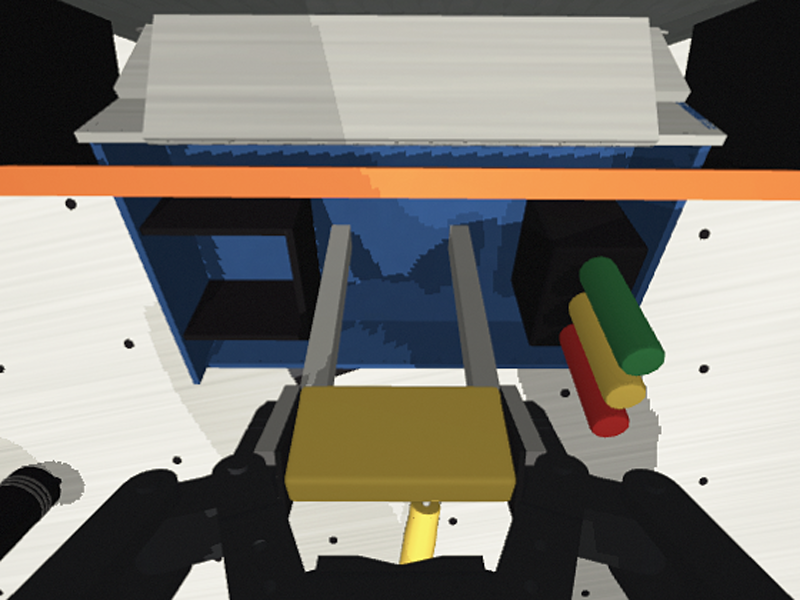

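View pics/s12z.png

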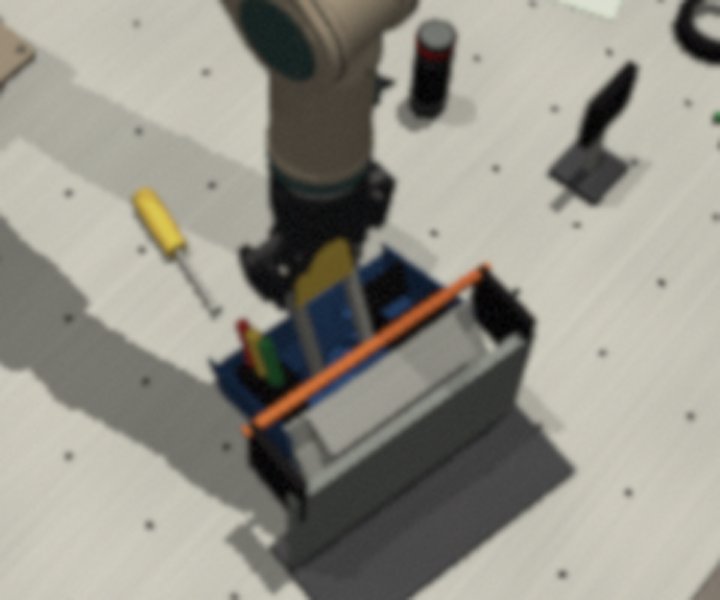

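>>> send_rows --pt "50 0 -3 -4 0" --pt "50 0 -5 -8 0" --pt "50 0 -8 -12 0" --pt "50 0 -11 -16 0" --pt "50 0 -14 -20 0"

```text
clock: 9.3
eef_pos: [579.2, -2.5, 205.8]
tool_rot: [-3.135, 0.001, -1.769]
force: [-3.1, 1.2, -7.7]
width: 59.0
```

```bash
python3 -c "
from h import *
goal(*rack(-105,0,70),RY-np.pi/2)
snap('wrist','w13')
im=cv2.imread('pics/w13.png');cv2.imwrite('pics/w13z.png',cv2.resize(im,(800,600),interpolation=cv2.INTER_CUBIC))"
```

```text
pos [579.2  -2.5 205.8] rot [-3.135e+00  1.000e-03 -1.769e+00] w 59.0 F [-3.1  1.2 -7.7] T [0.4  1.43 0.1 ] t 9.3
shift [-0.3 -3.3 -4.2] roll -0.06
```

View pics/w13z.png

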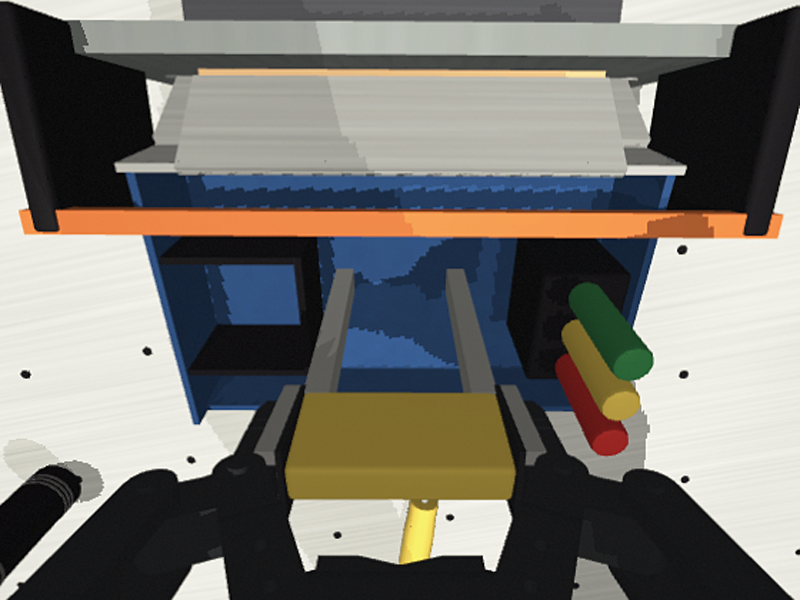

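>>> send_rows --pt "50 0 -3 -4 0" --pt "50 0 -6 -7 0" --pt "50 0 -9 -10 0" --pt "50 0 -12 -12 0" --pt "50 0 -13 -12 0"

```text
clock: 9.85
eef_pos: [591.9, -5.1, 219.0]
tool_rot: [-3.135, 0.001, -1.769]
force: [-7.5, 1.6, -1.1]
width: 59.2
```

```bash
python3 -c "
from h import *
goal(*rack(-98,0,77),RY-np.pi/2)
snap('wrist','w14')
im=cv2.imread('pics/w14.png');cv2.imwrite('pics/w14z.png',cv2.resize(im,(800,600),interpolation=cv2.INTER_CUBIC))"
```

```text
pos [591.9  -5.1 219. ] rot [-3.135e+00  1.000e-03 -1.769e+00] w 59.2 F [-7.5  1.6 -1.1] T [0.35 1.97 0.02] t 9.85
shift [-0.3  2.6  2. ] roll -0.06
```

View pics/w14z.png

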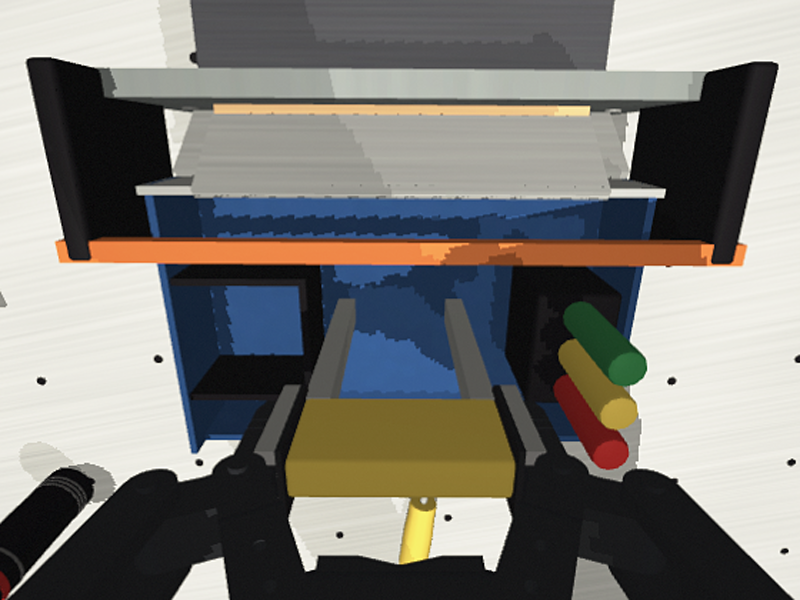

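>>> send_rows --pt "50 0 4 2 0" --pt "50 0 5 6 0" --pt "50 0 5 10 0" --pt "50 0 5 14 0" --pt "50 0 4 18 0"

```text
clock: 10.4
eef_pos: [588.8, -4.4, 200.7]
tool_rot: [-3.134, 0.001, -1.768]
force: [0.9, -0.4, -1.5]
width: 59.1
```

```bash
python3 -c "
from h import *
goal(*rack(-98,0,62),RY-np.pi/2)
snap('wrist','w15');snap('scene','s15')
im=cv2.imread('pics/w15.png');cv2.imwrite('pics/w15z.png',cv2.resize(im,(800,600),interpolation=cv2.INTER_CUBIC))
im=cv2.imread('pics/s15.png');cv2.imwrite('pics/s15z.png',cv2.resize(im[100:300,180:420],None,fx=3,fy=3,interpolation=cv2.INTER_CUBIC))"
```

```text
pos [588.8  -4.4 200.7] rot [-3.134e+00  1.000e-03 -1.768e+00] w 59.1 F [ 0.9 -0.4 -1.5] T [-0.18 -0.45  0.08] t 10.4
shift [-0.3 -0.6 -1.3] roll -0.04
```

View pics/w15z.png

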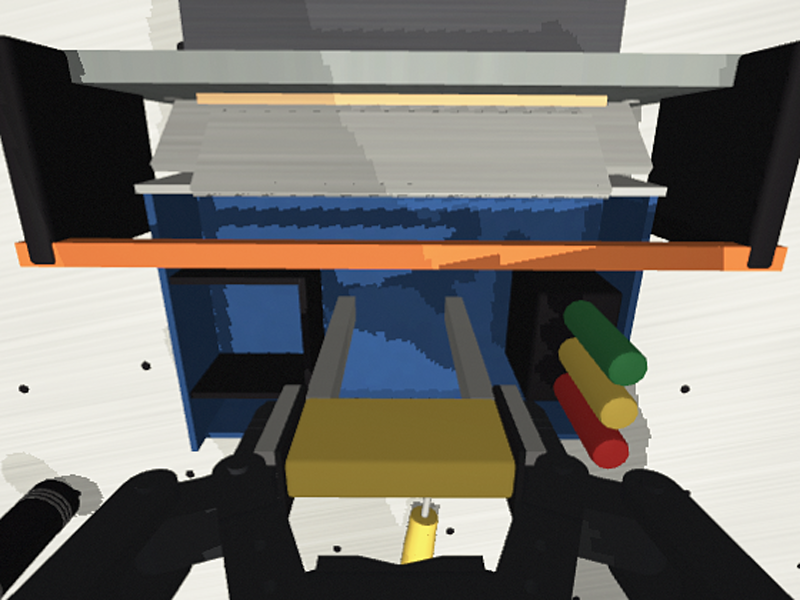

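View pics/s15z.png

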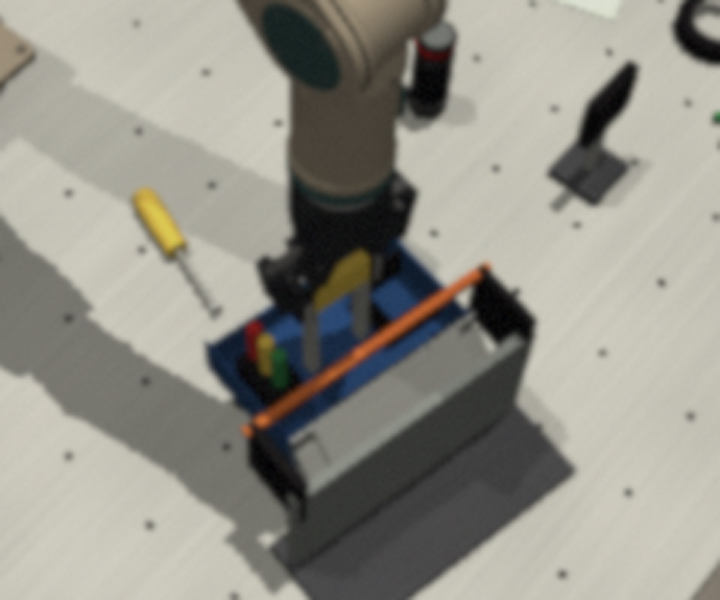

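>>> send_rows --pt "50 0 0 2 0" --pt "50 0 0 4 0" --pt "50 0 -1 5 0" --pt "50 0 -1 5 0"

```text
clock: 10.9
eef_pos: [589.8, -4.6, 199.1]
tool_rot: [-3.133, 0.002, -1.768]
force: [-9.2, 1.2, 20.5]
width: 59.2
```

```bash
python3 -c "
from h import *
goal(*rack(-98,0,62),RY-np.pi/2)"
```

```text
pos [589.8  -4.6 199.1] rot [-3.133e+00  2.000e-03 -1.768e+00] w 59.2 F [-9.2  1.2 20.5] T [-0.28  1.66  0.03] t 10.9
shift [-0.3  0.5 -2.9] roll -0.04
```

>>> send_rows --pt "50 0 0 -1 0" --pt "64 0 0 -1 0" --pt "72 0 0 -1 0" --pt "72 0 0 -1 0" --pt "72 0 0 -1 0"

```text
clock: 11.4
eef_pos: [589.9, -4.6, 199.8]
tool_rot: [-3.133, 0.001, -1.768]
force: [0.0, -0.1, 0.7]
width: 72.0
```

>>> send_rows --pt "72 0 0 -10 0" --pt "72 0 0 -30 0" --pt "72 0 0 -55 0" --pt "72 0 0 -80 0" --pt "72 0 0 -100 0"

```text
clock: 11.9
eef_pos: [589.5, -4.7, 302.0]
tool_rot: [-3.131, 0.002, -1.769]
force: [0.1, -0.2, -0.3]
width: 72.1
```

```bash
python3 -c "
from h import *
goal(*rack(-98,0,62),RY-np.pi/2)
snap('wrist','w16');snap('scene','s16')
im=cv2.imread('pics/w16.png');cv2.imwrite('pics/w16z.png',cv2.resize(im,(800,600),interpolation=cv2.INTER_CUBIC))
im=cv2.imread('pics/s16.png');cv2.imwrite('pics/s16z.png',cv2.resize(im[100:300,180:420],None,fx=3,fy=3,interpolation=cv2.INTER_CUBIC))"
```

```text
pos [589.5  -4.7 302. ] rot [-3.131e+00  2.000e-03 -1.769e+00] w 72.1 F [ 0.1 -0.2 -0.3] T [-0.02  0.04  0.  ] t 11.9
shift [ -0.3   1.2 100. ] roll -0.04
```

View pics/w16z.png

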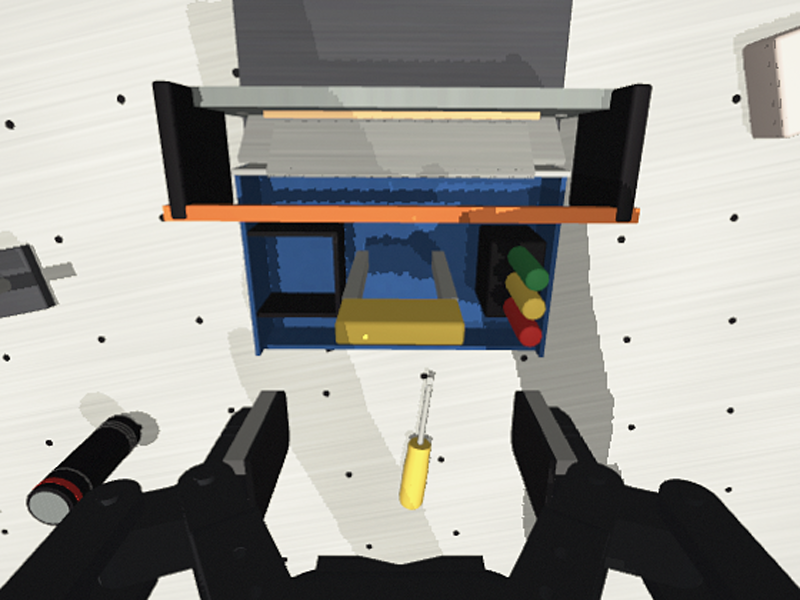

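View pics/s16z.png

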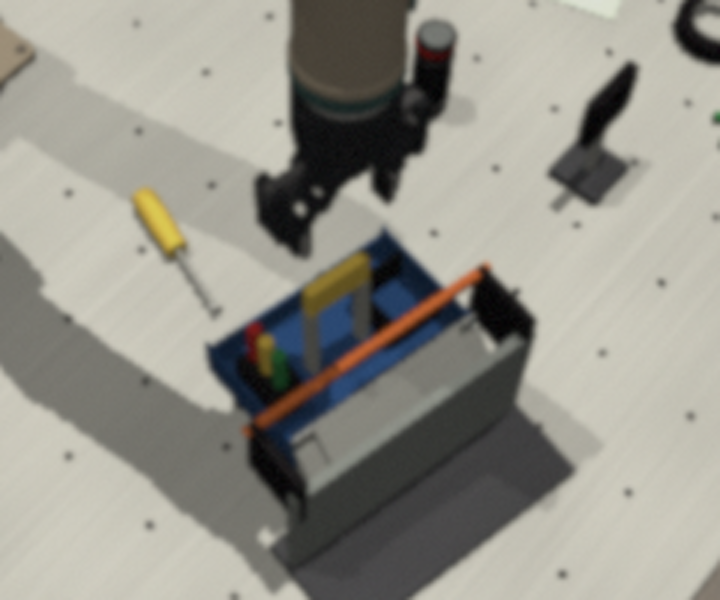

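```bash
python3 - <<'E'
from h import *
im=cv2.imread('pics/w16.png');cv2.imwrite('pics/w16y.png',cv2.resize(im[100:260,150:410],None,fx=3,fy=3,interpolation=cv2.INTER_CUBIC))
d=load('w16')
o=[(60,95,49),(60,-95,49),(1,30,93),(1,-30,93),(1,30,125),(1,-30,125),(-60,95,44),(-60,-95,44)]
p=[(234,168),(568,167),(343,299),(460,299),(337,323),(464,323),(257,354),(545,355)]
R,t=pnp('w16',o,[(u*.7,v*.7) for u,v in p],[589.5,-4.7,302],0)
print('point',(R@np.array([0,0,60])+t).round(1),'expect -90,0,22')
print('pocket px exp',[(proj(d,rack(*(R@np.array(q)+t)))-[150,100])*3 for q in [(20,41,42),(-30,41,42),(20,91,42),(-30,91,42)]])
E
```

```text
res px [1.7 1.9 1.4 1.4 0.8 1.2 1.1 0.8]
rack frame euler zyx [ 0.002 -0.074 -0.001] origin(underside ctr) [-86.9   1.  -39.9]
root [-30.4   1.1  10.4] tip [ -5.4   1.1 -15.8] bot [-27.    1.1 -35.5] nose [-146.7    0.9  -44.3] TCP loc [  4.   -1.6 202.2]
point [-91.3   1.   19.9] expect -90,0,22
pocket px exp [array([249.88793396, 196.17331997]), array([258.77310847, 354.77271538]), array([ 76.89108935, 196.30621518]), array([ 96.47674731, 354.73665457])]
```

View pics/w16y.png

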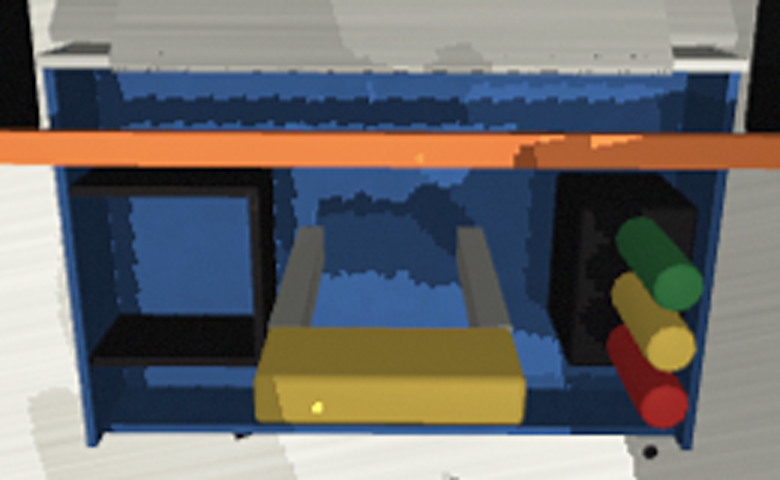

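```bash
python3 - <<'E'
from h import *
o=[(60,95,49),(60,-95,49),(1,30,93),(1,-30,93),(1,30,125),(1,-30,125),(-60,95,44),(-60,-95,44)]
z=lambda u,v,:(160+u/3,170+v/3)
p=[(174,131),(410,131.5),z(270,160),z(522,160),z(258,208),z(539,208),z(80,283),z(697,290)]
R,t=pnp('w1',o,p,[425.4,-268.3,189.9],0)
z=lambda u,v,:(150+u/3,100+v/3)
p=[z(40,54),z(745,54),z(270,327),z(512,327),z(256,374),z(525,374),z(90,445),z(690,447)]
pnp('w16',o,p,[589.5,-4.7,302],0)
a=cv2.imread('pics/w1.png');b=cv2.imread('pics/w16.png')
E
```

```text
res px [1.6 2.  1.7 1.2 0.2 0.5 0.2 0.7]
rack frame euler zyx [ 0.688 -0.    -0.004] origin(underside ctr) [-205.  -297.8 -142.8]
root [-158.8 -259.6  -96.7] tip [-140.9 -245.  -124.7] bot [-158.7 -259.7 -142.7] nose [-251.3 -335.9 -142.8] TCP loc [  2.7   5.9 192.7]
res px [0.9 1.4 1.6 1.4 0.6 0.7 0.4 0.2]
rack frame euler zyx [-0.001 -0.063  0.   ] origin(underside ctr) [-87.7   1.3 -40.3]
root [-30.7   1.2   9.3] tip [ -6.    1.2 -17.2] bot [-27.8   1.2 -36.6] nose [-147.6    1.4  -44.1] TCP loc [  2.6  -1.7 202.6]
```

```bash
python3 - <<'E'
from h import *
for f in ['w2','w15']:
    im=cv2.imread(f'pics/{f}.png');cv2.imwrite(f'pics/{f}y.png',cv2.resize(im[100:360,90:480],None,fx=2,fy=2,interpolation=cv2.INTER_CUBIC))
E
```

```text
(no output)
```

View pics/w2y.png

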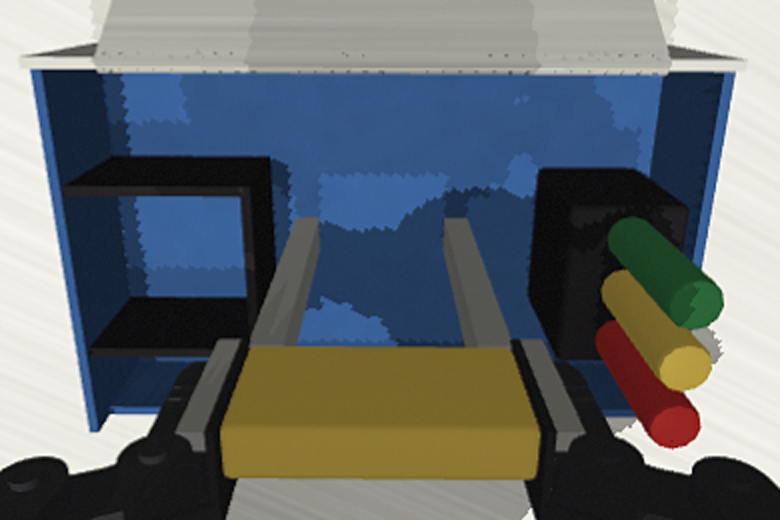

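View pics/w15y.png

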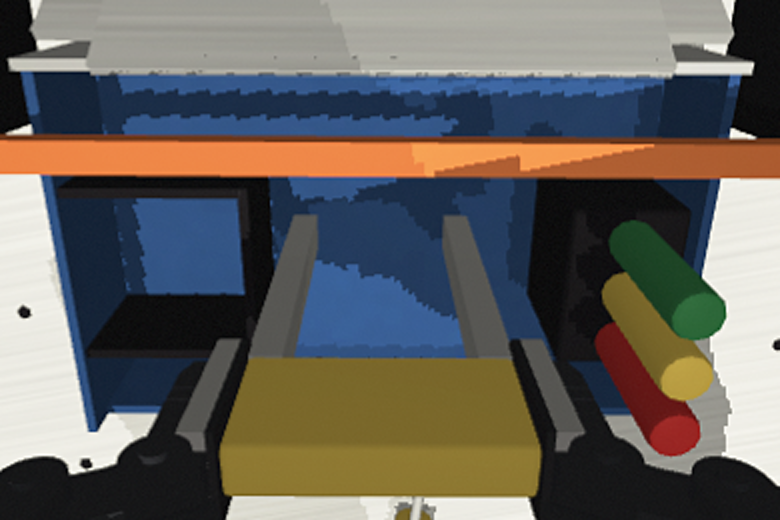

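```bash
python3 - <<'E'
from h import *
o=[(60,95,49),(60,-95,49),(1,30,93),(1,-30,93),(1,30,125),(1,-30,125),(-60,95,44)]
z=lambda l:[(90+u/2,100+v/2) for u,v in l]
pnp('w2',o,z([(20,57),(746,60),(250,347),(510,347),(224,425),(538,427),(92,431)]),[419.6,-278.5,100.3],0)
pnp('w15',o,z([(8,60),(752,63),(247,358),(513,358),(222,444),(540,446),(93,431)]),[588.8,-4.4,200.7],0)
E
```

```text
res px [1.  1.3 2.6 2.  2.3 2.  0.8]
rack frame euler zyx [ 0.68  -0.008  0.002] origin(underside ctr) [-205.8 -295.7 -141. ]
root [-159.4 -258.3  -94.5] tip [-141.4 -243.7 -122.3] bot [-159.2 -258.  -140.5] nose [-252.5 -333.5 -141.4] TCP loc [ -7.2  -1.7 101.3]
res px [1.5 1.  2.4 2.2 2.1 1.7 0.8]
rack frame euler zyx [-0.002 -0.053  0.003] origin(underside ctr) [-89.3   1.5 -38.2]
root [-31.9   1.3  10.9] tip [ -7.4   1.3 -15.9] bot [-29.4   1.4 -35. ] nose [-149.2    1.6  -41.4] TCP loc [-3.9 -1.6 99.3]
```

>>> send_rows --pt "40 0 0 0 -8.5" --pt "40 0 1 0 -17" --pt "40 -1 1 0 -25.5" --pt "40 -1 2 0 -34" --pt "40 -1 2 0 -42"

```text
clock: 12.5
eef_pos: [588.6, -3.3, 302.6]
tool_rot: [-3.13, -0.007, -1.03]
force: [0.6, 0.5, -0.4]
width: 40.1
```

>>> send_rows --pt "40 0 0 0 -8.5" --pt "40 0 0 0 -17" --pt "40 0 0 0 -25.5" --pt "40 0 0 0 -34" --pt "40 0 0 0 -42"

```text
clock: 13.0
eef_pos: [588.1, -3.4, 301.8]
tool_rot: [-3.138, -0.012, -0.291]
force: [0.3, -0.2, 1.2]
width: 39.9
```

```bash
python3 -c "
from h import *
goal(*rack(-99.5,1.3,66),RY)"
```

```text
pos [588.1  -3.4 301.8] rot [-3.138 -0.012 -0.291] w 39.9 F [ 0.3 -0.2  1.2] T [0.01 0.06 0.02] t 13.0
shift [-1.3 -0.4 95.8] roll -5.36
```

>>> send_rows --pt "40 -1 0 25 -5.4" --pt "40 -1 0 50 -5.4" --pt "40 -1 0 75 -5.4" --pt "40 -1 0 96 -5.4" --pt "40 -1 0 96 -5.4"

```text
clock: 13.5
eef_pos: [585.8, -3.3, 202.4]
tool_rot: [-3.141, -0.005, -0.196]
force: [-0.6, 0.7, 0.0]
width: 40.0
```

>>> send_rows --pt "5 0 0 0 0" --pt "5 0 0 0 0" --pt "5 0 0 0 0" --pt "5 0 0 0 0" --pt "5 0 0 0 0"

```text
clock: 14.0
eef_pos: [590.4, -4.1, 205.4]
tool_rot: [-3.139, -0.016, -0.197]
force: [5.3, -1.8, 1.5]
width: 11.3
```

```bash
python3 -c "
from h import *
goal(*rack(-95,1.3,66),RY)
snap('wrist','w17')"
```

```text
pos [590.4  -4.1 205.4] rot [-3.139 -0.016 -0.197] w 11.3 F [ 5.3 -1.8  1.5] T [-0.51 -1.7  -0.18] t 14.0
shift [ 2.  -1.  -0.6] roll -0.02
```

View pics/w17.png

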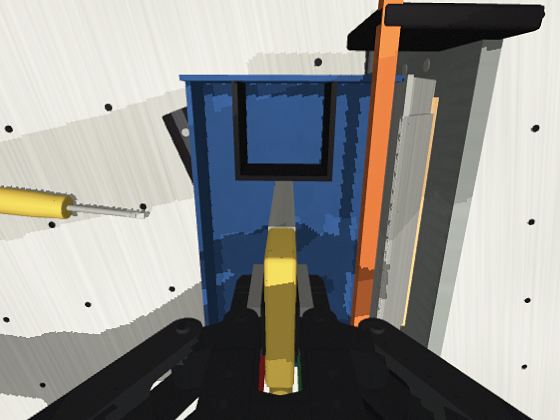

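>>> send_rows --pt "5 1 0 2 0" --pt "5 2 0 4 0" --pt "5 3 0 6 0" --pt "5 3 0 6 0"

```text
clock: 14.45
eef_pos: [592.6, -4.3, 204.8]
tool_rot: [-3.14, -0.017, -0.198]
force: [-12.7, -0.3, 35.2]
width: 11.5
```

```bash
python3 -c "
from h import *
goal(*rack(-95,1.3,66),RY)"
```

```text
pos [592.6  -4.3 204.8] rot [-3.14  -0.017 -0.198] w 11.5 F [-12.7  -0.3  35.2] T [-0.21  2.42 -0.31] t 14.45
shift [-0.1 -0.7 -1.2] roll -0.06
```

>>> send_rows --pt "5 0 0 0 0" --pt "30 0 0 0 0" --pt "40 0 0 0 0" --pt "40 0 0 0 0"

```text
clock: 14.85
eef_pos: [592.4, -4.2, 204.2]
tool_rot: [-3.14, -0.016, -0.198]
force: [-0.7, -0.0, 0.6]
width: 40.4
```

>>> send_rows --pt "60 0 0 -12 0" --pt "60 0 0 -30 0" --pt "60 0 0 -55 0" --pt "60 0 0 -80 0" --pt "60 0 0 -95 0"

```text
clock: 15.35
eef_pos: [591.7, -3.8, 301.8]
tool_rot: [-3.139, -0.019, -0.198]
force: [0.2, 0.0, 0.0]
width: 60.2
```

```bash
python3 -c "
from h import *
goal(444.6,320.6,160,RY)
snap('wrist','w18');snap('top','top18');snap('scene','s18')
im=cv2.imread('pics/w18.png');cv2.imwrite('pics/w18z.png',cv2.resize(im,(800,600),interpolation=cv2.INTER_CUBIC))"
```

```text
pos [591.7  -3.8 301.8] rot [-3.139 -0.019 -0.198] w 60.2 F [0.2 0.  0. ] T [-0.01  0.   -0.01] t 15.35
shift [-210.6 -288.8  138.6] roll -0.04
```

View pics/w18z.png

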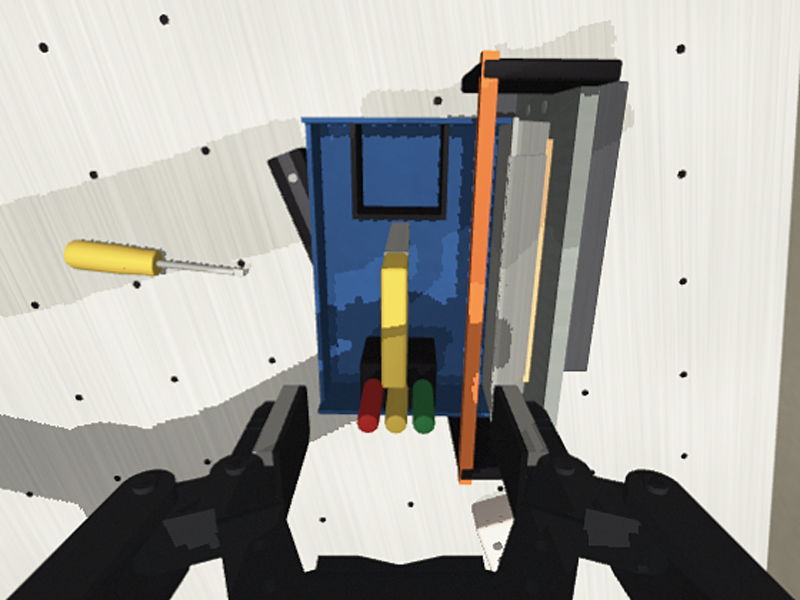

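View pics/top18.png

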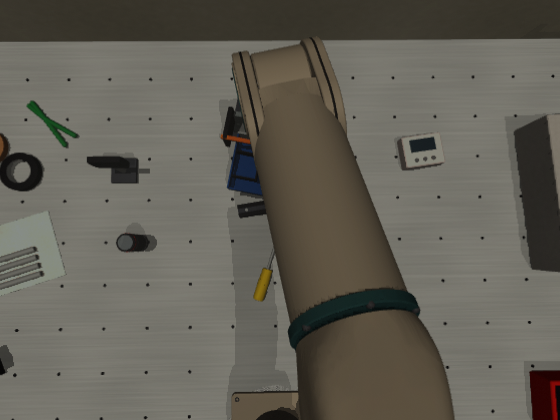

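```bash
python3 - <<'E'
from h import *
o=[(-60,95,44),(-60,-95,44),(-11,30,125),(1,30,125),(-11,-30,125),(1,-30,125),(20,41,42),(-30,41,42),(60,95,49)]
p=[(303,119),(320,412),(383,268),(407,268),(382,388),(407,388),(441,211),(359,211),(513,119)]
R,t=pnp('w18',o,[(u*.7,v*.7) for u,v in p],[591.7,-3.8,301.8],0)
print('point',(R@np.array([0,0,60])+t).round(1)); pk=R@np.array([-5,66,4])+t; print('pocket rack',pk.round(1),'world',rack(*pk).round(1))
# tube
for f,n in (('top0','top'),):
    d=load(f); im=d['im'][235-20:235+35,105:165,::-1]; cv2.imwrite('pics/tube.png',cv2.resize(im,None,fx=10,fy=10,interpolation=cv2.INTER_CUBIC))
d=load('scene0'); im=d['im'][95:145,305:345,::-1]; cv2.imwrite('pics/tube2.png',cv2.resize(im,None,fx=10,fy=10,interpolation=cv2.INTER_CUBIC))
E
```

```text
res px [1.2 0.9 1.3 0.7 1.1 1.  2.3 2.1 2.4]
rack frame euler zyx [ 0.001 -0.04   0.008] origin(underside ctr) [-87.3   2.5 -42.6]
root [-29.2   2.2   5.8] tip [ -5.    2.4 -21.3] bot [-27.3   2.5 -40.2] nose [-147.2    2.4  -45. ] TCP loc [-4.000e-01  1.000e-01  2.046e+02]
point [-89.7   2.   17.4]
pocket rack [-92.5  68.4 -38.2] world [608.2  61.8 101.8]
```

View pics/tube.png

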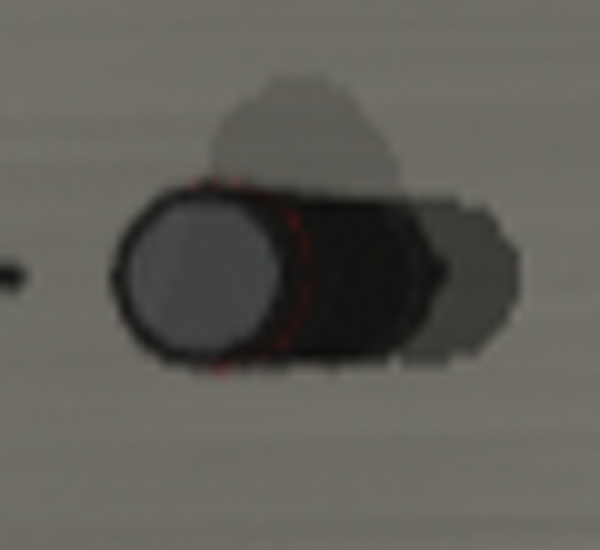

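View pics/tube2.png

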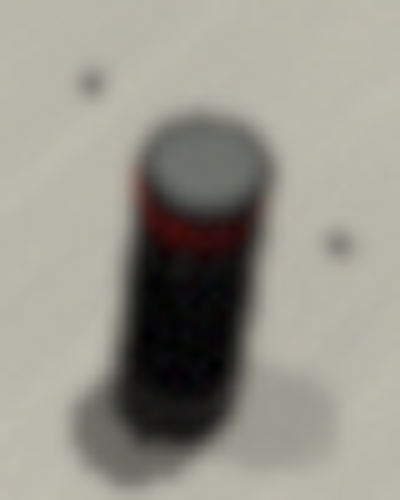

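```bash
python3 - <<'E'
from h import *
a=load('top0');b=load('scene0')
print(onz(a,125,242.2,110),onz(b,325,111,110),tri(a,(125,242.2),b,(325,111)))
goal(444,321,200,0.62)
E
```

```text
[446.25362394 320.64924106 110.        ] [447.31978789 316.53818387 110.        ] (array([445.58873183, 321.34367509, 104.80584655]), np.float64(2.382770989892423))
pos [591.5  -3.9 300.4] rot [-3.139 -0.018 -0.198] w 60.0 F [-0.4 -0.5 -0.7] T [ 0.02  0.01 -0.03] t 15.5
shift [-210.3 -289.4   97.2] roll -46.86
```

>>> send_rows --pt "66 -24 -33 5 0" --pt "66 -50 -70 15 0" --pt "66 -78 -108 25 0" --pt "66 -106 -146 40 0" --pt "66 -132 -182 55 0"

```text
clock: 16.0
eef_pos: [497.1, 201.8, 242.0]
tool_rot: [-3.14, -0.017, -0.198]
force: [0.3, 0.6, -0.3]
width: 65.8
```

```bash
python3 -c "
from h import *
goal(446,319.5,190,RY)"
```

```text
pos [497.1 201.8 242. ] rot [-3.14  -0.017 -0.198] w 65.8 F [ 0.3  0.6 -0.3] T [ 0.03 -0.04  0.01] t 16.0
shift [ -74.1 -105.3   50.9] roll -0.04
```

>>> send_rows --pt "66 -24 -34 16 0" --pt "66 -48 -68 32 0" --pt "66 -66 -94 45 0" --pt "66 -74 -105 51 0" --pt "66 -74 -105 51 0"

```text
clock: 16.5
eef_pos: [444.1, 320.2, 188.4]
tool_rot: [3.142, -0.014, -0.194]
force: [-0.1, -0.6, -0.2]
width: 66.0
```

```bash
python3 -c "
from h import *
goal(446,319.5,90,RY)
snap('wrist','w19')
print(proj(load('w19'),[446,319.5,110]))"
```

```text
pos [444.1 320.2 188.4] rot [ 3.142 -0.014 -0.194] w 66.0 F [-0.1 -0.6 -0.2] T [-0.01  0.02  0.01] t 16.5
shift [ 0.6  0.4 98.4] roll 0.18
[282.09075437 232.63910909]
```

View pics/w19.png

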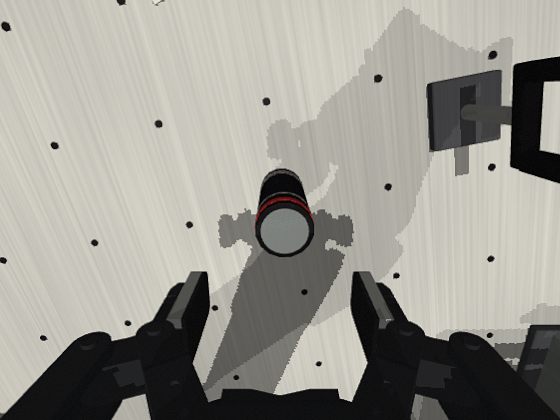

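>>> send_rows --pt "66 2 -1 28 0" --pt "66 2 -1 56 0" --pt "66 2 -1 84 0" --pt "66 2 -1 98 0" --pt "66 2 -1 98 0"

```text
clock: 17.05
eef_pos: [449.8, 316.1, 90.0]
tool_rot: [3.138, -0.015, -0.199]
force: [0.6, -1.0, 0.6]
width: 65.8
```

>>> send_rows --pt "30 0 0 0 0" --pt "30 0 0 0 0" --pt "30 0 0 0 0" --pt "30 0 0 0 0" --pt "30 0 0 0 0"

```text
clock: 17.55
eef_pos: [450.6, 316.4, 91.3]
tool_rot: [3.139, -0.016, -0.199]
force: [-0.5, -0.9, 7.4]
width: 38.7
```

>>> send_rows --pt "30 0 0 -15 0" --pt "30 0 0 -45 0" --pt "30 0 0 -80 0" --pt "30 0 0 -115 0" --pt "30 0 0 -145 0"

```text
clock: 18.05
eef_pos: [448.3, 317.5, 238.3]
tool_rot: [3.14, -0.017, -0.199]
force: [0.9, 1.0, -1.6]
width: 38.3
```

```bash
python3 -c "
from h import *
goal(*rack(-95,67,56+120),RY)
snap('wrist','w20');snap('scene','s20')"
```

```text
pos [448.3 317.5 238.3] rot [ 3.14  -0.017 -0.199] w 38.3 F [ 0.9  1.  -1.6] T [ 0.   -0.02 -0.01] t 18.05
shift [206.1 220.5 -73.9] roll -0.12
```

View pics/w20.png

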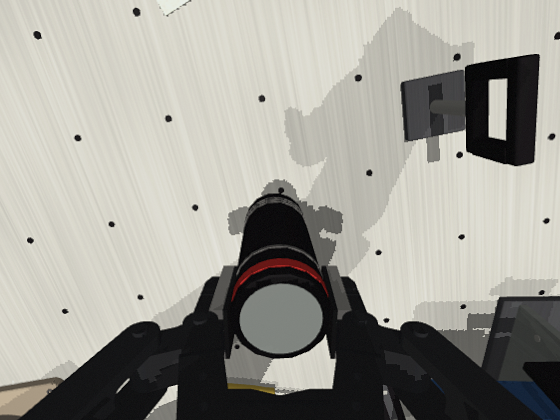

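View pics/s20.png

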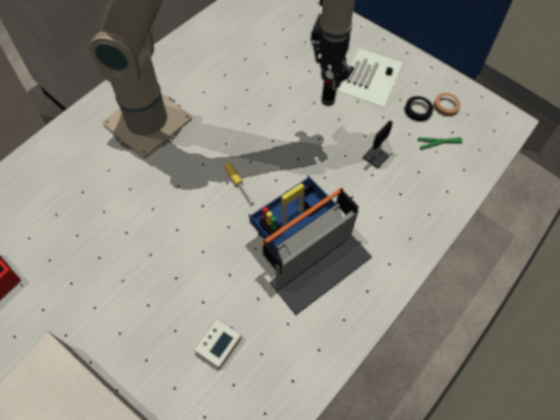

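```bash
python3 - <<'E'
from h import *
d=load('w20'); p=onz(d,281,321,238.3+18.7); print(p.round(1)-np.array([448.3,317.5,238.3]))
snap('top','top20')
im=cv2.imread('pics/top20.png');cv2.imwrite('pics/t20.png',cv2.resize(im[90:220,210:360],None,fx=5.3,fy=4.6,interpolation=cv2.INTER_CUBIC))
im=cv2.imread('pics/s20.png');cv2.imwrite('pics/s20z.png',cv2.resize(im[170:300,230:370],None,fx=5,fy=4.6,interpolation=cv2.INTER_CUBIC))
E
```

```text
[-0.1  2.6 18.7]
```

View pics/t20.png

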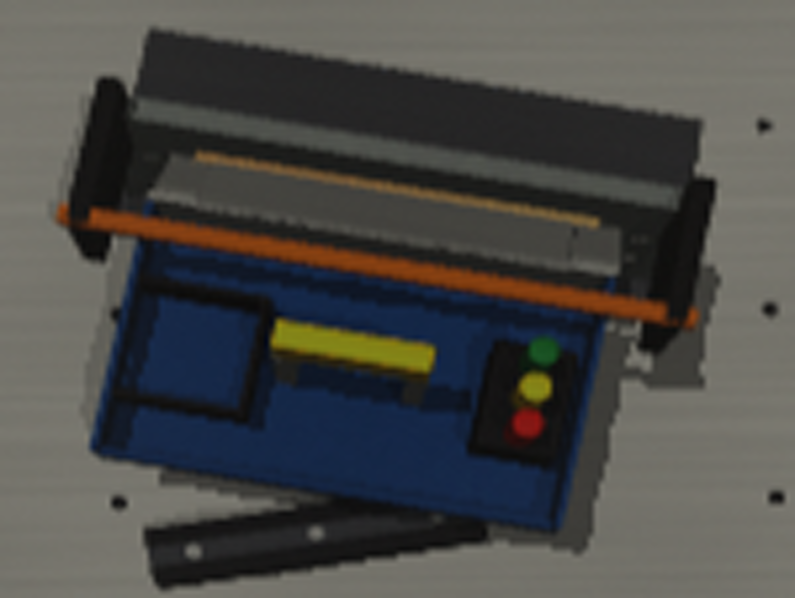

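View pics/s20z.png

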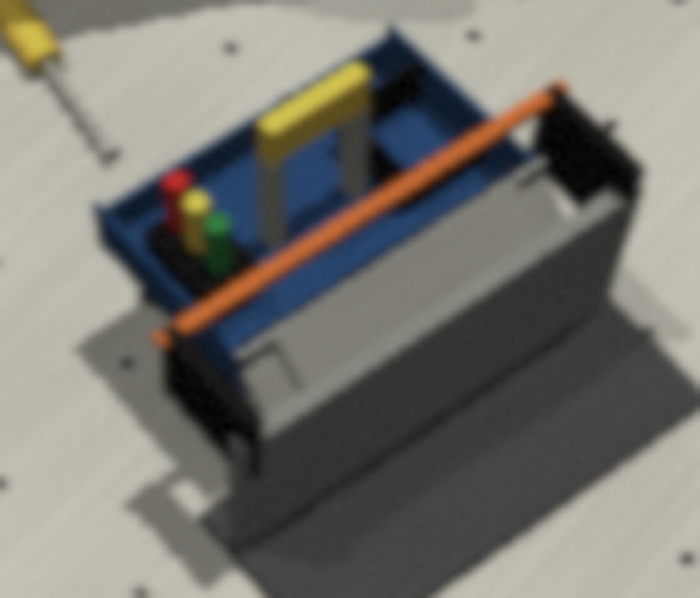

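```bash
python3 - <<'E'
from h import *
d=load('top20'); s=load('s20')
pts={'fl':(-60,95,44),'fr':(-60,-95,44),'h+':(-5,30,125),'h-':(-5,-30,125),'pk-':(-30,41,42)}
obs=dict(fl=(95,455),fr=(558,530),**{'h+':(275,335),'h-':(434,359),'pk-':(248,414)})
for th in (0,.06):
    c,sn=np.cos(th),np.sin(th)
    for n,q in pts.items():
        x,y,z=q; rx,rz=x-60,z-46
        P=rack(-30+c*rx-sn*rz,y+1.5,8+c*rz+sn*rx)
        u=(proj(d,P)-[210,90]+.4)*[5.3,4.6]; v=(proj(s,P)-[230,170]+.4)*[5,4.6]
        print(th,n,'top',u.round(),'obs',obs[n],'scene',v.round())
E
```

```text
0 fl top [ 91. 449.] obs (95, 455) scene [393.  14.]
0 fr top [566. 526.] obs (558, 530) scene [ 95. 197.]
0 h+ top [276. 322.] obs (275, 335) scene [371.  65.]
0 h- top [440. 349.] obs (434, 359) scene [270. 127.]
0 pk- top [241. 407.] obs (248, 414) scene [348. 103.]
0.06 fl top [ 93. 450.] obs (95, 455) scene [392.  22.]
0.06 fr top [564. 527.] obs (558, 530) scene [ 96. 204.]
0.06 h+ top [274. 335.] obs (275, 335) scene [364.  63.]
0.06 h- top [437. 361.] obs (434, 359) scene [264. 125.]
0.06 pk- top [241. 408.] obs (248, 414) scene [348. 109.]
```

```bash
python3 -c "
from h import *
p=rack(-94.5,67.8,140);goal(p[0]+.1,p[1]-2.6,290,RY)"
```

```text
pos [449.2 318.1 238.4] rot [-3.14  -0.02  -0.199] w 38.5 F [-0.8 -0.1 -1.4] T [-0.04  0.04  0.  ] t 18.2
shift [206.2 222.8 -47.8] roll -0.14
```

>>> send_rows --pt "30 6 6 -25 0" --pt "30 28 30 -50 0" --pt "30 58 62 -62 0" --pt "30 90 96 -62 0" --pt "30 122 130 -62 0"

```text
clock: 18.7
eef_pos: [541.9, 165.0, 301.6]
tool_rot: [-3.141, -0.018, -0.198]
force: [1.6, 1.2, -1.7]
width: 38.7
```

```bash
python3 -c "
from h import *
p=rack(-94.5,67.8,140);goal(p[0]+.1,p[1]-2.6,290,RY)"
```

```text
pos [541.9 165.  301.6] rot [-3.141 -0.018 -0.198] w 38.7 F [ 1.6  1.2 -1.7] T [ 0.02 -0.03  0.01] t 18.7
shift [83.7 91.3 13.1] roll -0.08
```

>>> send_rows --pt "30 26 28 4 0" --pt "30 52 56 8 0" --pt "30 74 80 12 0" --pt "30 84 91 13 0" --pt "30 84 91 13 0"

```text
clock: 19.2
eef_pos: [606.5, 56.7, 288.4]
tool_rot: [3.14, -0.016, -0.202]
force: [-1.1, 0.8, -1.0]
width: 38.9
```

```bash
python3 -c "
from h import *
p=rack(-94.5,67.8,140);goal(p[0]+.1,p[1]-2.6,290,RY)
snap('wrist','w21')
im=cv2.imread('pics/w21.png');cv2.imwrite('pics/w21z.png',cv2.resize(im,(800,600),interpolation=cv2.INTER_CUBIC))"
```

```text
pos [606.5  56.7 288.4] rot [ 3.14  -0.016 -0.202] w 38.9 F [-1.1  0.8 -1. ] T [ 0.06  0.05 -0.02] t 19.2
shift [-0.7 -2.2 -1.6] roll -0.31
```

View pics/w21z.png

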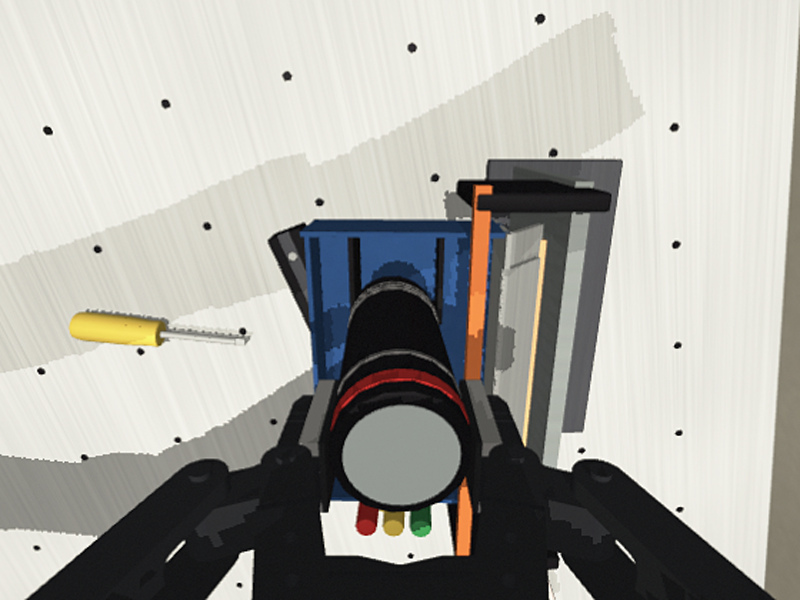

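>>> send_rows --pt "30 0 -2 10 0" --pt "30 0 -2 22 0" --pt "30 0 -2 34 0" --pt "30 0 -2 42 0" --pt "30 0 -2 42 0"

```text
clock: 19.75
eef_pos: [605.7, 61.5, 245.1]
tool_rot: [3.141, -0.013, -0.198]
force: [-0.1, 0.3, -1.5]
width: 38.6
```

```bash
python3 -c "
from h import *
p=rack(-94.5,67.8,140);goal(p[0]+.1,p[1]-2.6,197.3,RY)
snap('wrist','w22');snap('scene','s22')
im=cv2.imread('pics/w22.png');cv2.imwrite('pics/w22z.png',cv2.resize(im[120:420,180:380],None,fx=4,fy=2,interpolation=cv2.INTER_CUBIC)) if 0 else cv2.imwrite('pics/w22z.png',cv2.resize(im[110:310,150:420],None,fx=2.9,fy=2.9,interpolation=cv2.INTER_CUBIC))"
```

```text
pos [605.7  61.5 245.1] rot [ 3.141 -0.013 -0.198] w 38.6 F [-0.1  0.3 -1.5] T [-0.03  0.05  0.05] t 19.75
shift [ 0.4  2.3 47.9] roll -0.08
```

View pics/w22z.png

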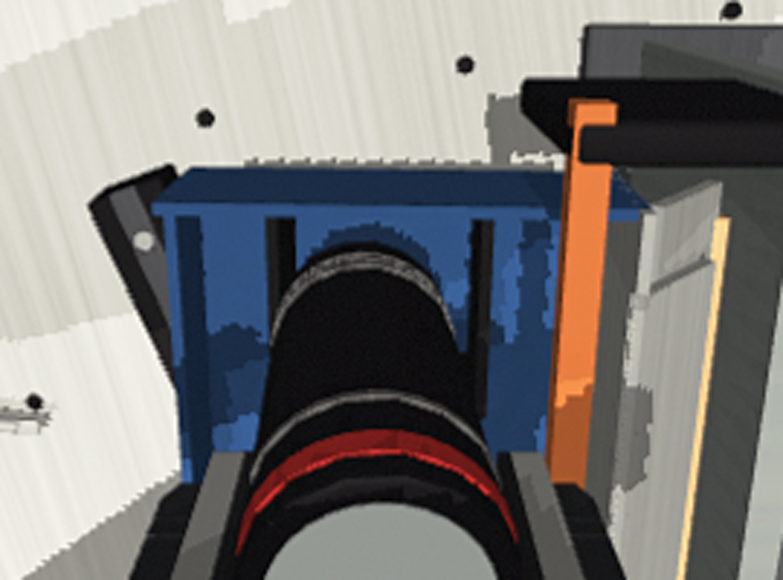

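>>> send_rows --pt "30 2 2 3 0" --pt "30 2 2 10 0" --pt "30 2 2 18 0" --pt "30 2 2 24 0" --pt "30 2 2 24 0"

```text
clock: 20.35
eef_pos: [607.9, 58.9, 221.5]
tool_rot: [3.141, -0.013, -0.199]
force: [0.2, -1.1, -0.7]
width: 38.8
```

```bash
python3 -c "
from h import *
p=rack(-94.5,67.8,140);goal(p[0]+.1,p[1]-2.6,197.3,RY)
snap('wrist','w23')
im=cv2.imread('pics/w23.png'); cv2.imwrite('pics/w23z.png',cv2.resize(im[110:310,150:420],None,fx=2.9,fy=2.9,interpolation=cv2.INTER_CUBIC))"
```

```text
pos [607.9  58.9 221.5] rot [ 3.141 -0.013 -0.199] w 38.8 F [ 0.2 -1.1 -0.7] T [-0.03  0.05 -0.02] t 20.35
shift [-2.   0.3 24.2] roll -0.11
```

View pics/w23z.png

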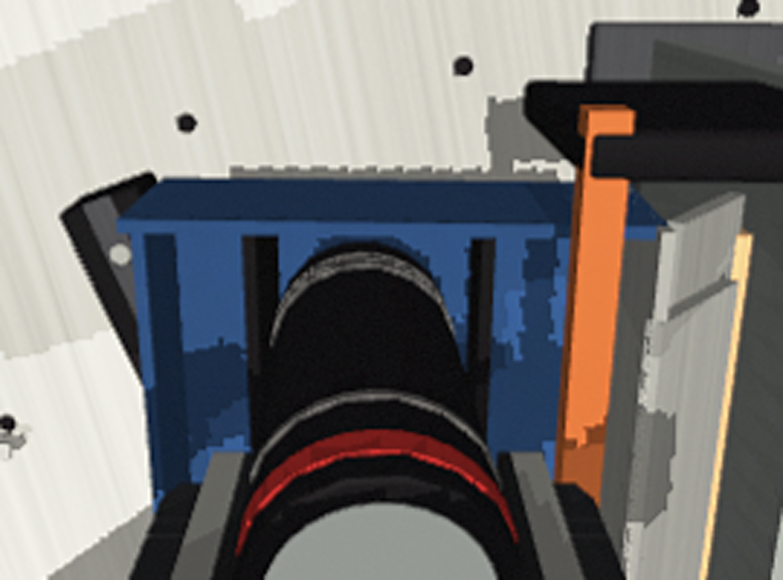

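>>> send_rows --pt "30 0 0 6 0" --pt "30 0 0 12 0" --pt "30 0 0 18 0" --pt "30 0 0 22 0" --pt "30 0 0 23 0"

```text
clock: 20.9
eef_pos: [608.3, 58.9, 198.3]
tool_rot: [3.141, -0.013, -0.199]
force: [0.2, -0.0, -1.3]
width: 38.5
```

```bash
python3 -c "
from h import *
p=rack(-94.5,67.8,140);goal(p[0]+.1,p[1]-2.6,197.3,RY)"
```

```text
pos [608.3  58.9 198.3] rot [ 3.141 -0.013 -0.199] w 38.5 F [ 0.2 -0.  -1.3] T [0.02 0.   0.01] t 20.9
shift [-2.1  0.3  1. ] roll -0.11
```

>>> send_rows --pt "30 0 0 1 0" --pt "30 0 0 2 0" --pt "30 0 0 3 0" --pt "30 0 0 3 0"

```text
clock: 21.3
eef_pos: [608.5, 59.2, 196.7]
tool_rot: [3.141, -0.014, -0.199]
force: [-2.2, 0.5, 5.9]
width: 38.9
```

>>> send_rows --pt "30 0 0 -1 0" --pt "52 0 0 -1 0" --pt "54 0 0 -1 0" --pt "54 0 0 -1 0"

```text
clock: 21.7
eef_pos: [608.6, 59.2, 197.7]
tool_rot: [3.142, -0.014, -0.199]
force: [-0.3, 0.2, 0.1]
width: 53.6
```

>>> send_rows --pt "54 0 0 -12 0" --pt "54 0 0 -30 0" --pt "54 0 0 -50 0" --pt "54 0 0 -75 0" --pt "54 0 0 -100 0"

```text
clock: 22.2
eef_pos: [607.2, 59.5, 299.4]
tool_rot: [-3.141, -0.015, -0.199]
force: [-0.2, 0.3, -0.0]
width: 54.1
```

```bash
python3 -c "
from h import *
goal(*rack(-97,1.3,160),RY)
snap('wrist','w24');snap('scene','s24')
im=cv2.imread('pics/s24.png');cv2.imwrite('pics/s24z.png',cv2.resize(im[170:300,230:370],None,fx=5,fy=4.6,interpolation=cv2.INTER_CUBIC))"
```

```text
pos [607.2  59.5 299.4] rot [-3.141 -0.015 -0.199] w 54.1 F [-0.2  0.3 -0. ] T [0.09 0.01 0.03] t 22.2
shift [-3.8 64.7 -0.7] roll -0.1
```

View pics/w24.png

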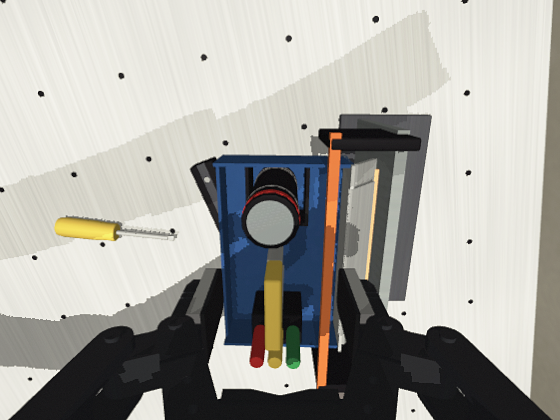

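View pics/s24z.png

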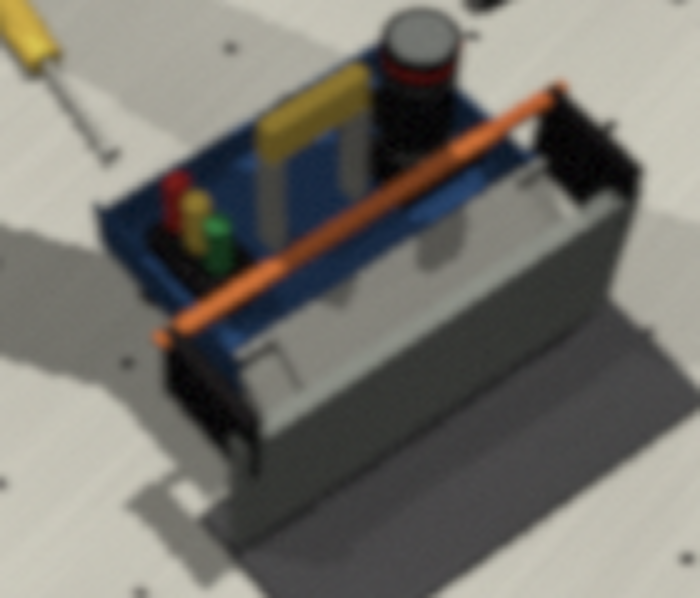

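>>> send_rows --pt "40 -1 16 0 0" --pt "40 -2 34 0 0" --pt "40 -3 52 0 0" --pt "40 -4 65 0 0" --pt "40 -4 65 0 0"

```text
clock: 22.8
eef_pos: [591.6, -6.9, 301.3]
tool_rot: [-3.141, -0.02, -0.204]
force: [-0.3, 0.1, 0.7]
width: 40.1
```

```bash
python3 -c "
from h import *
goal(*rack(-97,1.3,65),RY)"
```

```text
pos [591.6  -6.9 301.3] rot [-3.141 -0.02  -0.204] w 40.1 F [-0.3  0.1  0.7] T [ 0.   -0.03 -0.03] t 22.8
shift [-3.7 -3.5 96.3] roll -0.4
```

>>> send_rows --pt "40 -3 -3 25 -0.4" --pt "40 -3 -3 50 -0.4" --pt "40 -3 -3 75 -0.4" --pt "40 -3 -3 96 -0.4" --pt "40 -3 -3 96 -0.4"

```text
clock: 23.3
eef_pos: [589.0, -3.4, 202.2]
tool_rot: [3.141, -0.014, -0.196]
force: [-0.6, -0.4, 0.1]
width: 40.3
```

>>> send_rows --pt "5 0 0 0 0" --pt "5 0 0 0 0" --pt "5 0 0 0 0" --pt "5 0 0 0 0" --pt "5 0 0 0 0"

```text
clock: 23.8
eef_pos: [591.3, -3.4, 203.7]
tool_rot: [-3.141, -0.02, -0.197]
force: [5.1, -0.1, 2.8]
width: 11.2
```

```bash
python3 -c "
from h import *
goal(*rack(-95,1.3,66),RY)"
```

```text
pos [591.3  -3.4 203.7] rot [-3.141 -0.02  -0.197] w 11.2 F [ 5.1 -0.1  2.8] T [-0.22 -1.79 -0.17] t 23.8
shift [ 1.3 -0.1 -2.3] roll 0.02
```

>>> send_rows --pt "5 1 0 1 0" --pt "5 2 0 2 0" --pt "5 3 0 3 0" --pt "5 4 0 4 0" --pt "5 5 0 4 0"

```text
clock: 24.3
eef_pos: [592.6, -3.4, 203.7]
tool_rot: [3.141, -0.014, -0.197]
force: [-16.2, 0.4, 35.3]
width: 11.6
```

```bash
python3 -c "
from h import *
goal(*rack(-95,1.3,66),RY)"
```

```text
pos [592.6  -3.4 203.7] rot [ 3.141 -0.014 -0.197] w 11.6 F [-16.2   0.4  35.3] T [ 0.09  2.72 -0.24] t 24.3
shift [ 0.1  0.1 -2.3] roll 0.01
```

>>> send_rows --pt "5 2 0 0 0" --pt "5 4 0 0 0" --pt "5 6 0 0 0" --pt "5 7 0 1 0" --pt "5 7 0 1 0"

```text
clock: 24.8
eef_pos: [594.3, -3.8, 204.3]
tool_rot: [3.138, -0.003, -0.197]
force: [-15.4, 1.3, 26.0]
width: 11.2
```

```bash
python3 -c "
from h import *
goal(*rack(-95,1.3,66),RY)
snap('wrist','w25')"
```

```text
pos [594.3  -3.8 204.3] rot [ 3.138e+00 -3.000e-03 -1.970e-01] w 11.2 F [-15.4   1.3  26. ] T [ 0.37  3.04 -0.24] t 24.8
shift [-1.8  0.1 -1.7] roll -0.0
```

>>> send_rows --pt "5 2 0 1 0" --pt "30 2 0 0 0" --pt "40 0 0 0 0" --pt "40 0 0 0 0"

```text
clock: 25.25
eef_pos: [593.3, -3.8, 203.4]
tool_rot: [3.138, -0.001, -0.197]
force: [0.1, 0.6, 0.1]
width: 39.8
```

>>> send_rows --pt "45 0 0 -12 0" --pt "45 0 0 -35 0" --pt "45 0 0 -60 0" --pt "45 0 0 -85 0" --pt "45 0 0 -100 0"

```text
clock: 25.75
eef_pos: [594.0, -3.2, 306.0]
tool_rot: [3.139, -0.003, -0.197]
force: [-0.2, -0.1, -0.2]
width: 45.0
```

```bash
python3 -c "
from h import *
goal(*rack(-95,1.3,66),RY)
snap('wrist','w26')
im=cv2.imread('pics/w26.png');cv2.imwrite('pics/w26z.png',cv2.resize(im,(800,600),interpolation=cv2.INTER_CUBIC))"
```

```text
pos [594.   -3.2 306. ] rot [ 3.139e+00 -3.000e-03 -1.970e-01] w 45.0 F [-0.2 -0.1 -0.2] T [-0.04 -0.03  0.01] t 25.75
shift [ -1.6   0.3 100. ] roll 0.03
```

View pics/w26z.png

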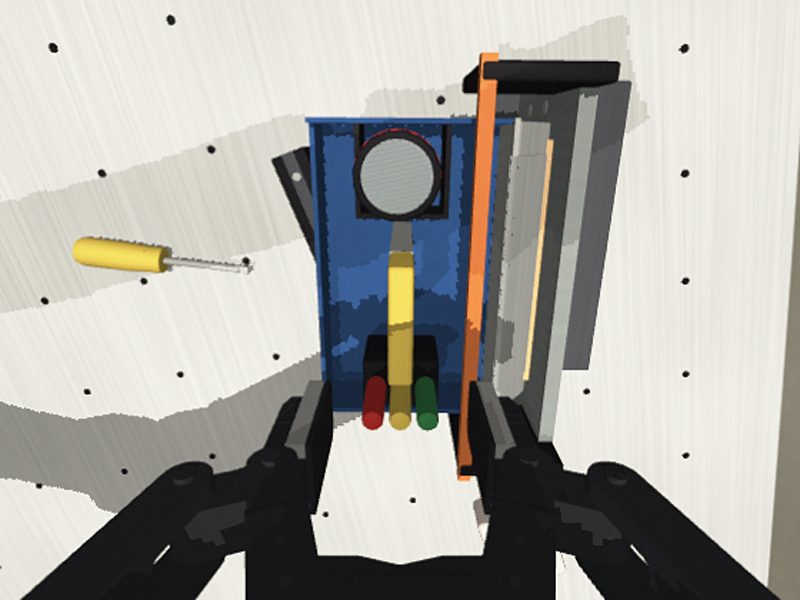

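```bash
python3 - <<'E'
from h import *
im=cv2.imread('pics/w26.png');cv2.imwrite('pics/w26y.png',cv2.resize(im[70:310,190:390],None,fx=2.5*1.3,fy=2.5,interpolation=cv2.INTER_CUBIC))
o=[(-60,95,44),(-60,-95,44),(-11,30,125),(1,30,125),(-11,-30,125),(1,-30,125),(20,41,42),(-30,41,42),(60,95,49)]
p=[(307,119),(323,411),(389,267),(413,267),(388,386),(413,386),(445,211),(363,211),(516,119)]
R,t=pnp('w26',o,[(u*.7,v*.7) for u,v in p],[594,-3.2,306],0)
print('point',(R@np.array([0,0,60])+t).round(1))
E
```

```text
res px [1.  0.8 1.  0.8 0.9 0.8 1.9 1.9 2.4]
rack frame euler zyx [ 0.003 -0.017  0.002] origin(underside ctr) [-86.5   2.3 -40.3]
root [-27.3   2.4   6.8] tip [ -3.8   2.5 -20.9] bot [-26.5   2.5 -39.2] nose [-146.5    2.2  -41.3] TCP loc [ -3.7  -0.  206.4]
point [-87.5   2.2  19.7]
```

View pics/w26y.png

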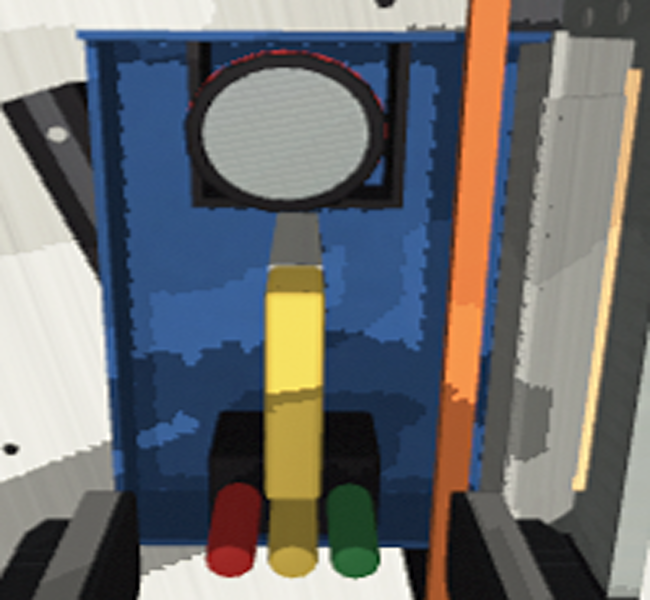

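>>> send_rows --pt "45 -20 25 -10 0" --pt "45 -50 65 -20 0" --pt "45 -80 105 -20 0" --pt "45 -110 145 -20 0" --pt "45 -140 185 -20 0"

```text
clock: 26.3
eef_pos: [420.3, -157.5, 327.4]
tool_rot: [3.139, -0.006, -0.196]
force: [-0.3, -1.2, -1.2]
width: 45.1
```

```bash
python3 - <<'E'
from h import *
snap('top','top27');snap('scene','s27')
im=cv2.imread('pics/top27.png');cv2.imwrite('pics/t27.png',cv2.resize(im[90:220,210:360],None,fx=5.3,fy=4.6,interpolation=cv2.INTER_CUBIC))
im=cv2.imread('pics/s27.png');cv2.imwrite('pics/s27z.png',cv2.resize(im[170:300,230:370],None,fx=5,fy=4.6,interpolation=cv2.INTER_CUBIC))
E
```

```text
(no output)
```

View pics/t27.png

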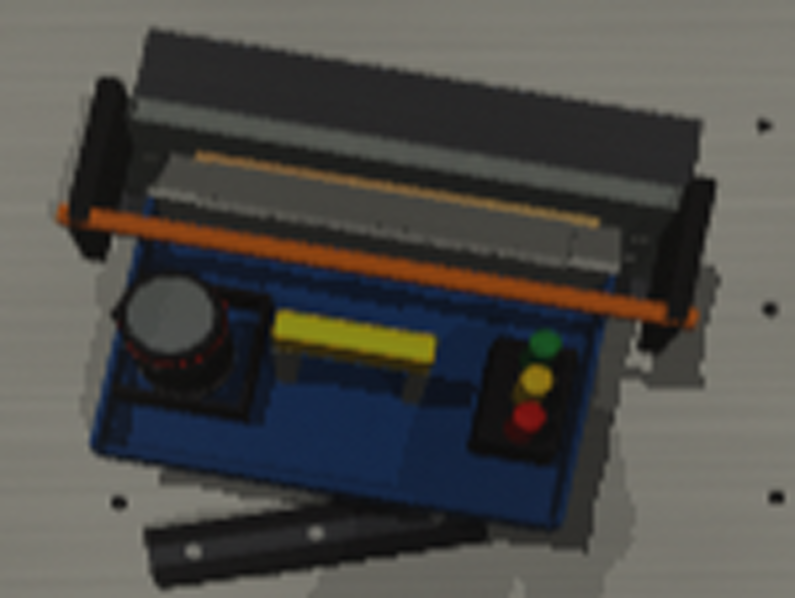

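View pics/s27z.png

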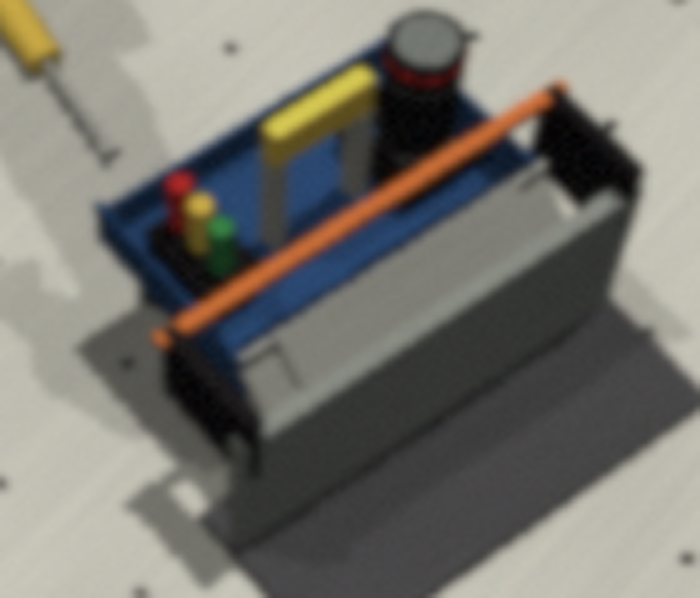

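View pics/top27.png

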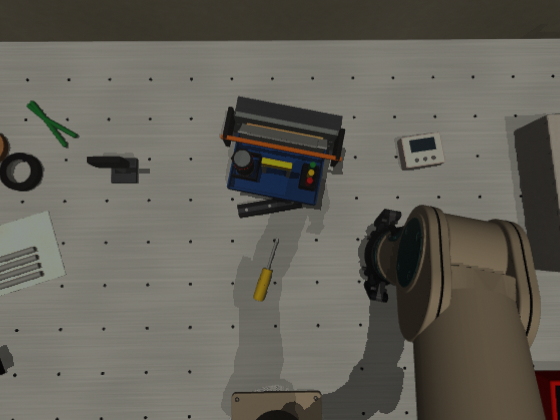

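```bash
python3 -c "
from h import *
a=load('top0')['im'].astype(int);b=load('top27')['im'].astype(int)
for n,(u0,u1,v0,v1) in dict(mount=(85,150,150,186),meter=(395,446,130,172),driver=(250,285,235,302)).items(): print(n,np.abs(a-b)[v0:v1,u0:u1].mean().round(2))
print(ctrl.finish_job())"
```

```text
mount 8.86
meter 10.74
driver 6.45
the job is handed in; nothing more can be done
None
```

The caddy is hanging by itself on the cleat, close to level, with the lens tube upright in its pocket, and the job was handed in at about 26.5 s. No verdict is reported, so everything below is from my own checks.

**How it was done:**
- The moves cannot tilt the tool, so I gripped the caddy handle by its two ends so that it could pivot. I tipped it nose-down by about 0.56 rad by lowering its underside onto the keeper bar.
- I then passed the strip under the bar and over the cleat, levelled the caddy, dropped it home and loaded the tube.
- A first check showed it hanging about 0.04–0.06 rad nose-down. I regripped the handle across its 12 mm before loading, and again after, and pushed it level and down. The wrist force during this reached about 40 N, under the 120 N limit.

**Last checks:**
- **Level:** the final wrist view gives about 0.02 rad nose-down, and the top view about 0.
- **Position:** the wrist view puts the caddy about 2–3 mm from its home position in each direction, about the accuracy of the camera calibration. At the last press the handle stopped within about 2 mm of its home position.
- **Bystanders:** by eye, the mount, meter, rail block and screwdriver are at the same pixels in the top view as at the start. A plain pixel-difference check on the mount, meter and screwdriver did not come out near zero (mean 6 to 11 grey levels). I put that down to shadows and image noise but did not look into it, so it confirms nothing on its own.

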